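# Clamp a post stub in the crank vise

### The arm

A 6-joint arm with a two-finger parallel gripper is mounted at the origin on the work surface. World frame = base frame: x ahead of the robot, y to its left, z up, the work surface at z = 0. Lengths are in m, angles in rad, forces in N, time in s.
With the tool pointing down it reaches from about 0.375 to 0.975 m from the base axis. Payload 3.8 kg.
Tool frame: the origin (TCP) lies at the very end of the fingers, on their centre line; the grasp point (between the pads) lies 19 mm behind it; y points along the fingers, x is the direction in which the jaws open and shut, and the axes are right-handed (so a half turn about y gives the same grasp; the last joint's range is limited). The gripper opens to 85 mm and grips with 20 to 120 N. Pads are 22 mm wide; open, the fingers measure 114 mm over their backs; the gripper's body (76 mm by 85 mm) begins 54 mm behind the grasp point. The pads swing forward as they close: fully open they stand 13 mm farther back than shut.
Start: joints at [1.106, 0.264, 1.604, -0, 1.274, -0.037], TCP at [0.28, 0.614, 0.195] pointing down, gripper open.
Joint ranges: [-2.63, 2.63], [-0.94, 2.18], [0.31, 2.57], [-1.31, 4.45], [0, 2.66], [-2.55, 2.55]. Speed limits (rad/s): [2.57, 2.57, 3.14, 3.14, 3.14, 3.14].

### API

Orientations are given as a rotation vector (axis times angle).
In Python, from workcell import bot, cams gives the robot as it stands.
- The arm moves only by the tool play_rows, never from a script. Its argument "motion" is a list of rows, each a list of 2 entries, a list of its own where there are three numbers: the shift along the world's x, y, z normalised to -1 to 1, where 1 is 400 mm, then the turn, a rotation vector about the world's x, y, z normalised to -1 to 1, where 1 is pi/4 rad. In form: [[[tx, ty, tz], [ax, ay, az]], ...]. A call has 1 to 10 rows; each row is the pose to reach, as a shift and turn from the pose commanded when the call began; what a row does not reach only later rows make up. A row lasts 1/8 s, in which the tool goes at most 62.5 mm and 10.7 degrees, less where a joint would pass 70% of its speed; a pose out of reach is approached as far as the arm can. A call with a number of a shift or a turn outside -1 to 1 is refused whole. A call with a gripper value outside its range is refused whole. "gripper" is the closure, from 0 (fully open) to 1 (shut), set as the call begins (left out, the last holds). The fingers move at their own pace and stop on an object; "squeeze" is the grip in N (left out, the last holds). Time passes only in rows, so rows that repeat a pose let the fingers close. It gives the time, the measured TCP pose, the force and the opening at its end, in the units of the state.
- bot.read_state(): the state, without advancing time (a new reading comes with each control period).
- cams.read_camera(name): name is "side" or "top" or "wrist"; returns (picture, depth): 420x560x3 uint8, red, green, blue; 420x560 float32, m along the optical axis (not along the pixel's ray), 0 where there is no reading.
- cams.calibration(name): a dict with "mtx" (3x3 intrinsics, pixels), "R" (3x3) and "t" (3): a world point X has camera coordinates R X + t; the wrist camera has in their place "tool_from_camera" (4x4, takes a point from camera to tool coordinates, whose origin is the TCP and whose axes are the tool frame's). Camera axes: x right, y down, z forward; pixel columns grow to the right and rows downward; lengths in m; the calibration is good to about 2 mm. A picture is of the moment at which its call begins: read the wrist's pose just before it. calibration takes no time and is no camera call.
- bot.finish_job(): hands the job in, once; it reports no verdict.
Trained networks look in the newest picture that a camera, given by its name, has taken for a name from the list of things; names that differ only in an ending like _2 or _b are one class to them, and where a whole thing is asked for, a point or a joint stands for the part that bears it (a point fixed in the world has none). Each returns a list of dicts, best first, with "conf" (0 to 1); they miss things now and then, are a little off and sometimes report something else, mostly with a low value. They report only what shows in the picture. A call takes as long as a camera call. They do not tell look-alikes from the thing itself.
- cams.recognise(camera, label): "xyz" ([x, y, z] in m, in the coordinates of the camera as it stood for that picture, good to about 4 mm: the middle of the surface that is visible of it).
- cams.regions_of(camera, label): "mask" (420x560 bool, what is visible of it).
- cams.mark_of(camera, label): "xyz" ([x, y, z] in m, in the coordinates of the camera as it stood for that picture, good to about 4 mm: a listed point, or the origin of a listed thing).
The state is a dict: "time": time; "q": joint angles; "joint_vel": joint speeds; "joint_torque": joint torques, N m; "tool_pos": TCP position; "tcp_rot": TCP orientation; "wrist_force": force on the tool from outside, world axes, zero at the start; "torque": the same for the moment, N m; "width": opening from 0.0 (shut) to 1.0 (fully open).
Only numpy, scipy, OpenCV 4.12 (cv2) and the standard library are available. Lean on these libraries where they do the work, as an engineer would, in place of code of your own. Each camera call takes 0.05 s, during which the arm holds its last target.

### The job

Stand the wooden post stub upright on the bed of the vise, between its open jaws, and let go of it. Then fit the loose crank down onto the square shaft of the vise, fully home, and wind it clockwise (seen from above) through its full turns until the stub is held tight and the screw comes up to its stop. Leave the crank on the shaft.

Things in the scene. Friction and masses are not known exactly. Their poses are not given: they have to be found in the camera images.
- vise: Grey bench vise, fixed. Origin: middle of the bed's underside (bed 120 x 310 mm, flat top 20 mm above the bench). Jaws close along its y. At y = -110 mm the gear head, an 80 mm square box, flat top 80 mm above the bench, upright square shaft in its middle. Then the moving jaw and, at y = +100 mm, the face of the sprung pad before the fixed jaw; jaws 110 mm wide, tops 65 mm above the bench.
- jaw_face (a point): Middle of the gripping face of the moving jaw, 45 mm above the bench. At screw 0 it is 80 mm from the pad face; it moves 14 mm toward the pad for each full turn of the screw.
- pad_face (a point): Middle of the gripping face of the sprung pad, 45 mm above the bench; the pad yields toward the fixed jaw with about 1.5 N/mm after a 3 N preload, up to 9 mm.
- pad (a joint): How far the sprung pad is pushed in (m): 0 at rest, about 0.006 when the stub is clamped and the screw is at its stop.
- screw (a joint): Turn of the square shaft (rad), growing clockwise seen from above, which closes the jaw. 0 fully open; about 13.5 when the jaws just touch the stub on both sides; hard stop at 16.16. Starts between 0 and 3.2. Stiff (0.12 N m), stays where it is left.
- shaft_foot (a point): Point on the axis of the square shaft, at its foot on the top of the gear head (80 mm above the bench); turns with the shaft, its x and y axes are square to the shaft's flat sides. The shaft is 16 x 16 mm and 36 mm tall, the last 8 mm tapered to 8 x 8 mm.
- crank_hub (a point): Centre of the hub of the loose steel crank (0.45 kg), standing on its hub. Hub: square block 40 x 40 mm, 66 mm tall, this point 33 mm above its underside, where a square socket 18 x 18 mm, 40 mm deep, opens, parallel to the hub's sides. Along +x a flat arm, 20 mm wide, leaves it 30 to 40 mm above the underside. Fully home, the underside rests on the gear head.
- crank_handle (a point): Middle of the crank's upright black handle, 26 mm diameter and 60 mm tall, a sleeve that spins freely on its pin: 75 mm from the hub axis along the arm, and 72 mm above the underside of the hub.
- post_mid (a point): Centre of the loose wooden post stub, 50 x 50 mm and 100 mm tall (the top 10 mm bevelled to 30 x 30 mm), standing upright on the bench; this point is half-way up, 50 mm above its underside. Its x and y axes are square to its flat sides; 0.16 kg.
There are look-alikes about, which are no part of the job. Leave any turquoise look-alike of the part that bears post_mid alone. Leave any red look-alike of the part that bears crank_hub alone.

How it is judged:
By the outcome, as a careful person would: the job done as asked, in the order asked, and still so for the second after the job is handed in, with the robot touching nothing.
It also fails if it takes over 72 s, if anything falls off the work surface, if the arm or the gripper's body presses on something with over 40 N, if the wrist force passes 120 N, or if a joint passes its speed limit or range.

## Working session

There is one attempt and no reset: what is moved stays moved. The work goes in short steps, Python scripts to look and compute and a tool call to move; the robot and the scene stay as the last step left them, time stands still between calls to the robot, and variables do not carry over. Pictures are saved under pics/ and viewed, and the job is handed in when it is done.

Besides the shell and the picture viewer there is one more tool, called by a JSON object that holds its "name" and its "arguments", one argument or row to a line. play_rows: Moves the arm, as the interface text tells. Its arguments: {"type":"object","properties":{"motion":{"type":"array","items":{"type":"array"}},"gripper":{"type":"number"},"squeeze":{"type":"number"}},"required":["motion"]}

```bash
ls; mkdir -p pics
python3 - <<'E'
from workcell import bot,cams
import cv2,numpy as np
s=bot.read_state(); print(s)
for c in ["top","side","wrist"]:
    p,d=cams.read_camera(c); cv2.imwrite(f"pics/{c}0.png",p[:,:,::-1]); np.savez(f"pics/{c}0.npz",p=p,d=d)
    k=cams.calibration(c); print(c,k)
E
```

```text
pics
{'time': 0.0, 'q': array([ 1.10611394e+00,  2.64776431e-01,  1.60537029e+00,  2.05959989e-05,
        1.27367595e+00, -3.68506170e-02]), 'joint_vel': array([ 0.00021294,  0.00056318,  0.00087225,  0.0003314 ,  0.00279778,
       -0.00044906]), 'joint_torque': array([-1.03250924e-03, -5.15089095e+01, -3.67327666e+01, -2.37095774e-04,
        1.26278854e-02, -4.39969222e-05]), 'tool_pos': array([0.27966193, 0.61345991, 0.19384842]), 'tcp_rot': array([-1.38289329, -0.88710401,  0.89027323]), 'wrist_force': array([ 0.33567917, -0.4049088 ,  0.01255881]), 'torque': array([-0.04030496, -0.00135427, -0.04115328]), 'width': 1.0005453446045425}
top {'mtx': array([[532.01614469,   0.        , 275.34577613],
       [  0.        , 532.01614469, 210.57708093],
       [  0.        ,   0.        ,   1.        ]]), 'R': array([[-0.00645611, -0.9999522 , -0.00734218],
       [-0.99418812,  0.0072076 , -0.1074152 ],
       [ 0.10746299,  0.00660603, -0.99418714]]), 't': array([-0.02671904,  0.52347825,  1.23051487])}
side {'mtx': array([[469.89614464,   0.        , 276.41089129],
       [  0.        , 469.89614464, 214.74442044],
       [  0.        ,   0.        ,   1.        ]]), 'R': array([[ 0.76224102, -0.64709052, -0.01620169],
       [-0.49392378, -0.56527607, -0.66068317],
       [ 0.41836339,  0.51160221, -0.75049001]]), 't': array([-0.39061541,  0.28900485,  0.84759706])}
wrist {'mtx': array([[289.97212584,   0.        , 278.23353492],
       [  0.        , 289.97212584, 209.8678362 ],
       [  0.        ,   0.        ,   1.        ]]), 'tool_from_camera': array([[ 9.99999634e-01,  6.70296063e-04,  5.31654976e-04,
         1.20418034e-05],
       [-3.24532682e-04, -2.77784989e-01,  9.60643219e-01,
        -1.78866196e-01],
       [ 7.91601140e-04, -9.60643040e-01, -2.77784670e-01,
         7.00831988e-02],
       [ 0.00000000e+00,  0.00000000e+00,  0.00000000e+00,
         1.00000000e+00]])}
```

View pics/top0.png

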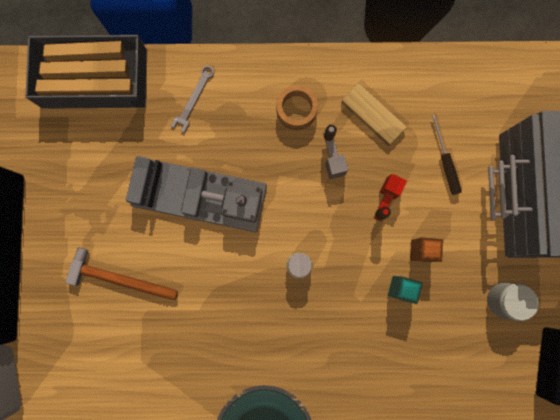

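View pics/side0.png

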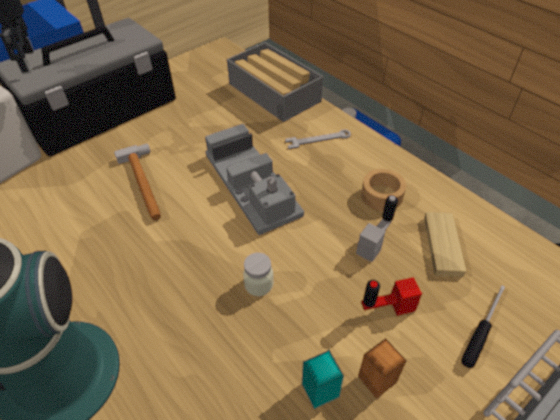

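View pics/wrist0.png

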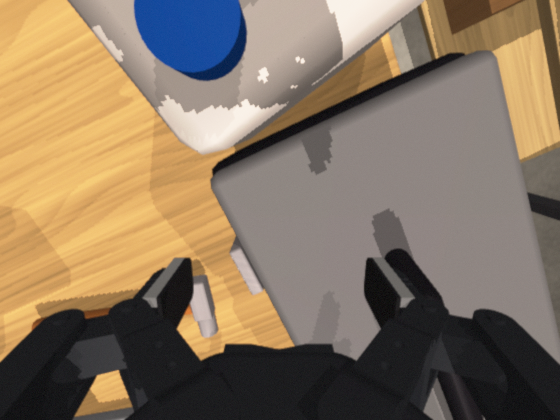

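The top view shows these candidates:
- **Post:** brown block at (427,250), turquoise look-alike at (405,289), flat wood plank at (373,113).
- **Crank:** grey one at (336,163) with its handle at (330,132), red look-alike at (392,190).
- **Vise:** (197,193).

I choose the brown block and the grey crank.

```bash
cat > h.py <<'E'
from workcell import bot,cams
import cv2,numpy as np
from scipy.spatial.transform import Rotation as Rn
def T(c,state=None):
    "world_from_camera"
    k=cams.calibration(c); M=np.eye(4)
    if c=="wrist":
        s=state or bot.read_state(); M[:3,:3]=Rn.from_rotvec(s['tcp_rot']).as_matrix(); M[:3,3]=s['tool_pos']
        return M@k['tool_from_camera']
    M[:3,:3]=k['R'].T; M[:3,3]=-k['R'].T@k['t']; return M
def w(c,x,M=None):
    M=T(c) if M is None else M
    x=np.atleast_2d(x); return (x@M[:3,:3].T+M[:3,3])
def cloud(c,d,M=None):
    K=cams.calibration(c)['mtx']; v,u=np.mgrid[:420,:560]
    P=np.stack([(u-K[0,2])/K[0,0]*d,(v-K[1,2])/K[1,1]*d,d],-1)
    M=T(c) if M is None else M
    X=P@M[:3,:3].T+M[:3,3]; X[d<=0]=np.nan; return X
def proj(c,X,M=None):
    K=cams.calibration(c)['mtx']; M=np.linalg.inv(T(c) if M is None else M)
    P=np.atleast_2d(X)@M[:3,:3].T+M[:3,3]; P=P@K.T; return P[:,:2]/P[:,2:]
E
python3 - <<'E'
from h import *
np.set_printoptions(precision=4,suppress=True)
for c in ["top","side"]:
    p,d=cams.read_camera(c)
    for l in ["vise","jaw_face","pad_face","shaft_foot","crank_hub","crank_handle","post_mid"]:
        for r in cams.mark_of(c,l)[:4]:
            X=w(c,r['xyz'])[0]; print(c,l,round(r['conf'],2),X,proj(c,X)[0].round())
p,d=cams.read_camera("top")
print(bot.read_state()['time'])
crop=p[80:320,100:460]; cv2.imwrite("pics/crop1.png",cv2.resize(crop[:,:,::-1],None,fx=2.2,fy=2.2,interpolation=cv2.INTER_CUBIC))
E
```

```text
top vise 0.59 [ 0.5661  0.153  -0.0008] [200. 195.]
top pad_face 0.69 [0.5869 0.258  0.0457] [152. 184.]
top shaft_foot 0.6 [0.5427 0.0492 0.078 ] [240. 200.]
top shaft_foot 0.5 [0.5731 0.1798 0.0433] [186. 189.]
top crank_hub 0.93 [ 0.629  -0.1799  0.0317] [338. 166.]
top crank_hub 0.9 [ 0.5774 -0.3034  0.0271] [390. 187.]
top crank_handle 0.9 [ 0.5169 -0.273   0.0687] [381. 211.]
top crank_handle 0.57 [ 0.699  -0.159   0.0703] [330. 133.]
top crank_handle 0.54 [ 0.4284 -0.3745  0.0494] [425. 249.]
top post_mid 0.67 [ 0.3392 -0.3215  0.0503] [403. 289.]
top post_mid 0.62 [0.5881 0.2547 0.0429] [154. 183.]
top post_mid 0.56 [ 0.4263 -0.3743  0.0492] [425. 250.]
top post_mid 0.47 [0.5445 0.0481 0.08  ] [241. 199.]
side vise 0.57 [ 0.5647  0.1591 -0.003 ] [251. 183.]
side jaw_face 0.58 [0.5684 0.1771 0.0476] [246. 164.]
side pad_face 0.59 [0.5843 0.2537 0.0374] [233. 149.]
side shaft_foot 0.63 [0.5402 0.0486 0.0801] [271. 188.]
side crank_hub 0.62 [ 0.6226 -0.1777  0.0288] [370. 244.]
side crank_handle 0.81 [ 0.5074 -0.2733  0.0698] [370. 294.]
side crank_handle 0.6 [ 0.6994 -0.1519  0.068 ] [388. 208.]
side post_mid 0.75 [ 0.4263 -0.3766  0.045 ] [381. 368.]
side post_mid 0.64 [ 0.3338 -0.324   0.0514] [320. 379.]
1.0
```

View pics/crop1.png

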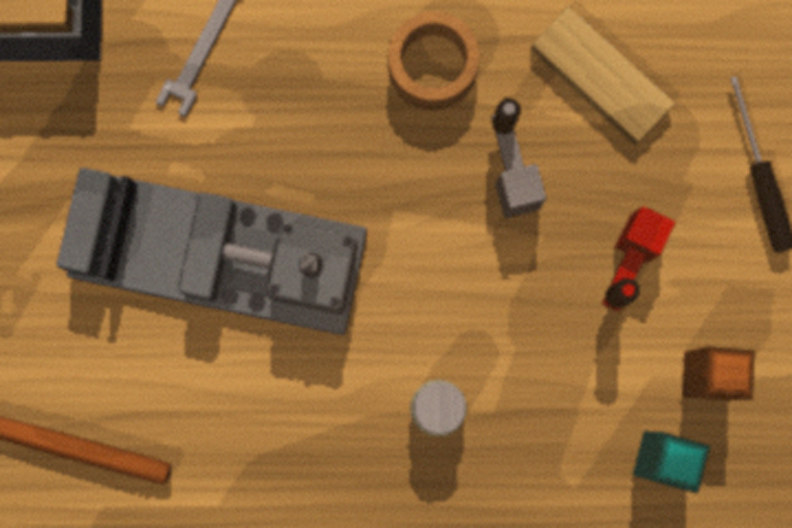

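The crop confirms it: the brown block at crop (718,373) is the post and the grey crank at (521,188) is the one to use. The turquoise and red ones are look-alikes. Next I refine poses from depth.

Run:
```python
from h import *
np.set_printoptions(precision=4,suppress=True)
s=bot.read_state(); R=Rn.from_rotvec(s['tcp_rot']).as_matrix(); print("tool axes cols\n",R)
for c in ["top","side"]:
    z=np.load(f"pics/{c}0.npz"); X=cloud(c,z['d'])
    def sel(cx,cy,r,z0,z1):
        m=(np.hypot(X[...,0]-cx,X[...,1]-cy)<r)&(X[...,2]>z0)&(X[...,2]<z1); return X[m]
    def rect(P,n):
        if len(P)<10: print(c,n,len(P));return
        q=P[:,:2].astype(np.float32)*1000; b=cv2.minAreaRect(q); print(c,n,len(P),"ctr",np.array(b[0])/1000,"size",np.array(b[1]),"ang",b[2],"zmed",np.median(P[:,2]))
    rect(sel(.427,-.375,.06,.085,.12),"post top")
    rect(sel(.427,-.375,.06,.015,.12),"post all")
    rect(sel(.627,-.179,.035,.055,.075),"hub top")
    rect(sel(.699,-.157,.03,.09,.12),"handle top")
    rect(sel(.699,-.157,.03,.05,.12),"handle all")
    rect(sel(.542,.049,.065,.074,.086),"gear top")
    rect(sel(.542,.049,.03,.09,.13),"shaft")
    P=sel(.57,.18,.15,.058,.072); rect(P,"jaws")
    # vise frame
    a=np.arctan2(-.044,.207); ex=np.array([np.cos(a),np.sin(a)]); ey=np.array([-ex[1],ex[0]])
    D=P[:,:2]-np.array([.542,.049]); 
    print(np.histogram(D@ey,bins=np.arange(0.03,.28,.005)))
    print(np.nanmin(D@ex),np.nanmax(D@ex))
```

```text
tool axes cols
 [[ 0.4149  0.     -0.9099]
 [ 0.9099  0.      0.4149]
 [ 0.     -1.     -0.    ]]
top post top 517 ctr [ 0.4278 -0.3763] size [51.4373 50.0512] ang 84.37633514404297 zmed 0.09648235594349264
top post all 706 ctr [ 0.4278 -0.3761] size [51.8349 50.0512] ang 84.37633514404297 zmed 0.0940525001035809
top hub top 310 ctr [ 0.6263 -0.1755] size [40.9212 40.6146] ang 13.901705741882324 zmed 0.06544115259777095
top handle top 110 ctr [ 0.6981 -0.1573] size [24.6592 24.0867] ang 85.95154571533203 zmed 0.10157209736393646
top handle all 158 ctr [ 0.6981 -0.1573] size [24.6592 24.0867] ang 85.95154571533203 zmed 0.09949686834989602
top gear top 1121 ctr [0.542  0.0468] size [79.9646 79.6906] ang 77.9227066040039 zmed 0.07966148952871599
top shaft 62 ctr [0.5424 0.0466] size [15.4737 16.8394] ang 83.31841278076172 zmed 0.11102381999356326
top jaws 1696 ctr [0.5701 0.1753] size [267.3547 110.2912] ang 78.01131439208984 zmed 0.0642503384040044
(array([  1,   9,  15,   0,   0,   0,   0,   0,   0,   0,   1,   0,   6,
       105, 101, 103, 102,  97, 105,  95,  31,   0,   0,   0,   0,
[... 1457 characters left out ...]
1,   1,   0,   0,   0,   0,   0,   0,   0,   0,   0,   0,  26,
       111,  73,  70,  56,  67,  65,  52,   9,   0,   0,   0,   0,   0,
         0,   0,   0,   0,   0,   0,   0,   0,   3,  87,  67,   8,   6,
        87,  71,  53,  51,  57,  47,  51,  12,   0,   0]), array([0.03 , 0.035, 0.04 , 0.045, 0.05 , 0.055, 0.06 , 0.065, 0.07 ,
       0.075, 0.08 , 0.085, 0.09 , 0.095, 0.1  , 0.105, 0.11 , 0.115,
       0.12 , 0.125, 0.13 , 0.135, 0.14 , 0.145, 0.15 , 0.155, 0.16 ,
       0.165, 0.17 , 0.175, 0.18 , 0.185, 0.19 , 0.195, 0.2  , 0.205,
       0.21 , 0.215, 0.22 , 0.225, 0.23 , 0.235, 0.24 , 0.245, 0.25 ,
       0.255, 0.26 , 0.265, 0.27 , 0.275]))
-0.05628779193362514 0.05344666374751548
```

{"name": "play_rows", "arguments": {
  "motion": [
    [[0.1, -0.15, 0.15], [0, 0, -0.15]],
    [[0.2, -0.3, 0.15], [0, 0, -0.3]],
    [[0.3, -0.45, 0.15], [0, 0, -0.5]],
    [[0.4, -0.6, 0.15], [0, 0, -0.7]],
    [[0.5, -0.75, 0.15], [0, 0, -0.783]],
    [[0.6, -0.9, 0.15], [0, 0, -0.783]],
    [[0.6, -0.9, 0.15], [0, 0, -0.783]],
    [[0.6, -0.9, 0.15], [0, 0, -0.783]]
  ],
  "gripper": 0.22
}}

```text
time: 2.0
tool_pos: [0.5219, 0.2508, 0.2554]
tcp_rot: [-1.533, -0.411, 0.41]
wrist_force: [0.8, 0.4, -0.1]
width: 0.782
```

{"name": "play_rows", "arguments": {
  "motion": [
    [[0, -0.15, 0], [0, 0, -0.2]],
    [[0, -0.3, 0], [0, 0, -0.4]],
    [[0, -0.45, 0], [0, 0, -0.6]],
    [[0, -0.6, 0], [0, 0, -0.783]],
    [[0, -0.75, 0], [0, 0, -0.783]],
    [[0, -0.9, 0], [0, 0, -0.783]],
    [[0, -0.95, 0], [0, 0, -0.783]]
  ]
}}

```text
time: 2.88
tool_pos: [0.5199, -0.1279, 0.2553]
tcp_rot: [-1.57, 0.07, -0.071]
wrist_force: [0.8, 0.9, -1.0]
width: 0.781
```

{"name": "play_rows", "arguments": {
  "motion": [
    [[-0.06, -0.15, -0.05], [0, 0, 0]],
    [[-0.12, -0.3, -0.1], [0, 0, 0]],
    [[-0.18, -0.45, -0.15], [0, 0, 0]],
    [[-0.237, -0.58, -0.2], [0, 0, 0]],
    [[-0.237, -0.615, -0.2], [0, 0, 0]],
    [[-0.237, -0.615, -0.2], [0, 0, 0]],
    [[-0.237, -0.615, -0.2], [0, 0, 0]]
  ]
}}

```text
time: 3.75
tool_pos: [0.4261, -0.3705, 0.1754]
tcp_rot: [-1.569, 0.067, -0.068]
wrist_force: [-0.7, 0.4, 0.5]
width: 0.779
```

Run:
```python
from h import *
np.set_printoptions(precision=4,suppress=True)
s=bot.read_state(); R=Rn.from_rotvec(s['tcp_rot']).as_matrix(); print(s['tool_pos'],R[:,1],np.degrees(np.arctan2(R[1,0],R[0,0])),s['q'],s['time'],s['width'])
p,d=cams.read_camera("wrist"); cv2.imwrite("pics/w1.png",p[:,:,::-1]); np.savez("pics/w1.npz",p=p,d=d)
X=cloud("wrist",d,T("wrist",s))
m=(np.hypot(X[...,0]-.427,X[...,1]+.376)<.045)&(X[...,2]>.02)&(X[...,2]<.12); P=X[m]
b=cv2.minAreaRect(P[:,:2].astype(np.float32)*1000); print(b,len(P),P[:,2].max())
m=(np.hypot(X[...,0]-.427,X[...,1]+.376)<.045)&(X[...,2]>.096)&(X[...,2]<.12); P=X[m]
b=cv2.minAreaRect(P[:,:2].astype(np.float32)*1000); print(b,len(P),P[:,2].max())
```

```text
[ 0.4261 -0.3705  0.1754] [ 0.0005  0.0009 -1.    ] -4.927398646335928 [-0.7605  0.0699  1.8658  0.001   1.2061 -0.6748] 3.75 0.7788375707985847
((428.5509033203125, -376.18084716796875), (50.682865142822266, 49.9864387512207), 85.06207275390625) 3220 0.10220766534001086
((428.32391357421875, -375.7834167480469), (39.68903350830078, 40.14373016357422), 85.32282257080078) 1596 0.10220766534001086
```

View pics/w1.png

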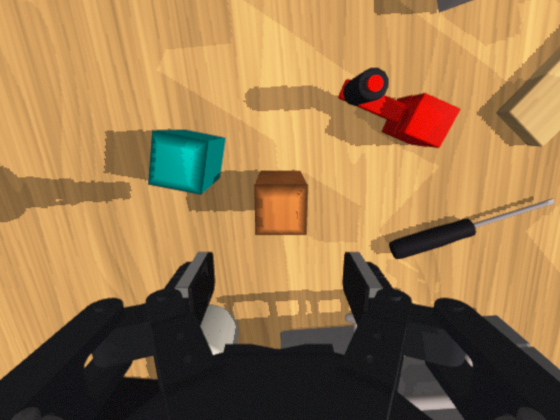

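{"name": "play_rows", "arguments": {
  "motion": [
    [[0.005, -0.014, -0.08], [0, 0, 0]],
    [[0.005, -0.014, -0.16], [0, 0, 0]],
    [[0.005, -0.014, -0.24], [0, 0, 0]],
    [[0.005, -0.014, -0.3], [0, 0, 0]],
    [[0.005, -0.014, -0.32], [0, 0, 0]],
    [[0.005, -0.014, -0.32], [0, 0, 0]]
  ]
}}

```text
time: 4.55
tool_pos: [0.4278, -0.3766, 0.0474]
tcp_rot: [-1.57, 0.067, -0.067]
wrist_force: [0.9, -0.4, 0.3]
width: 0.777
```

{"name": "play_rows", "arguments": {
  "motion": [
    [[0, 0, 0], [0, 0, 0]],
    [[0, 0, 0], [0, 0, 0]],
    [[0, 0, 0], [0, 0, 0]],
    [[0, 0, 0], [0, 0, 0]]
  ],
  "gripper": 1.0,
  "squeeze": 40
}}

```text
time: 5.05
tool_pos: [0.4283, -0.3782, 0.0492]
tcp_rot: [-1.571, 0.067, -0.07]
wrist_force: [0.6, 2.1, 5.9]
width: 0.558
```

{"name": "play_rows", "arguments": {
  "motion": [
    [[0, 0, 0.12], [0, 0, 0]],
    [[0, 0, 0.25], [0, 0, 0]],
    [[0.05, 0.05, 0.38], [0, 0, 0]],
    [[0.1, 0.2, 0.42], [0, 0, 0]],
    [[0.2, 0.35, 0.42], [0, 0, 0]],
    [[0.25, 0.5, 0.42], [0, 0, -0.05]],
    [[0.3, 0.65, 0.42], [0, 0, -0.1]],
    [[0.35, 0.8, 0.42], [0, 0, -0.156]],
    [[0.38, 0.9, 0.42], [0, 0, -0.156]],
    [[0.38, 0.9, 0.42], [0, 0, -0.156]]
  ]
}}

```text
time: 6.3
tool_pos: [0.5798, -0.0135, 0.215]
tcp_rot: [-1.564, 0.16, -0.16]
wrist_force: [-0.2, -1.0, -1.7]
width: 0.562
```

{"name": "play_rows", "arguments": {
  "motion": [
    [[0, 0.15, 0], [0, 0, 0]],
    [[0, 0.3, 0], [0, 0, 0]],
    [[0, 0.45, 0], [0, 0, 0]],
    [[0, 0.55, 0], [0, 0, 0]],
    [[-0.003, 0.59, 0], [0, 0, 0]],
    [[-0.003, 0.59, 0], [0, 0, 0]],
    [[-0.003, 0.59, 0], [0, 0, 0]]
  ]
}}

```text
time: 7.18
tool_pos: [0.5781, 0.2168, 0.2151]
tcp_rot: [-1.566, 0.166, -0.165]
wrist_force: [0.0, -0.2, -1.5]
width: 0.56
```

Run:
```python
from h import *
np.set_printoptions(precision=4,suppress=True)
s=bot.read_state(); R=Rn.from_rotvec(s['tcp_rot']).as_matrix(); print(s['tool_pos'],R[:,1],np.degrees(np.arctan2(R[1,0],R[0,0])),s['q'],s['time'],s['width'])
p,d=cams.read_camera("wrist"); cv2.imwrite("pics/w2.png",p[:,:,::-1]); np.savez("pics/w2.npz",p=p,d=d,pos=s['tool_pos'],rot=s['tcp_rot'])
p,d=cams.read_camera("side"); cv2.imwrite("pics/s2.png",p[:,:,::-1]); np.savez("pics/s2.npz",p=p,d=d)
```

```text
[0.5781 0.2168 0.2151] [-0.0002 -0.0011 -1.    ] -12.075975683800303 [ 0.319   0.1449  1.7092 -0.001   1.2881  0.53  ] 7.175 0.5601347855288564
```

View pics/w2.png

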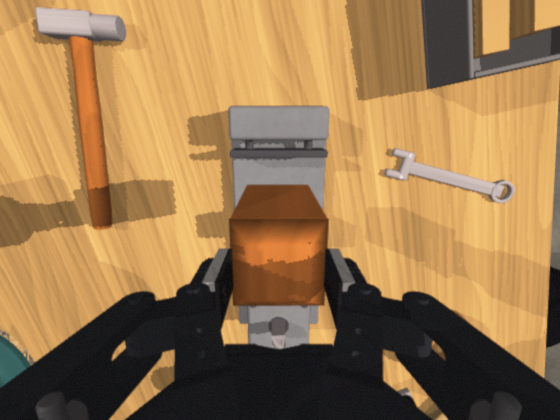

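View pics/s2.png

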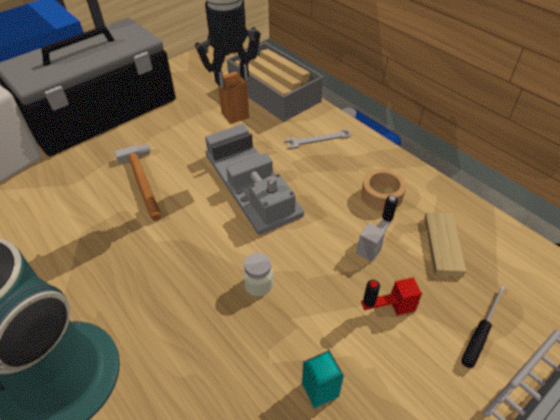

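Run:
```python
from h import *
np.set_printoptions(precision=4,suppress=True)
z=np.load("pics/w2.npz"); s=dict(tool_pos=z['pos'],tcp_rot=z['rot']); X=cloud("wrist",z['d'],T("wrist",s))
a=np.radians(-12); ex=np.array([np.cos(a),np.sin(a)]); ey=np.array([-ex[1],ex[0]])
D=X[...,:2]-z['pos'][:2]; u=D@ex; v=D@ey; Z=X[...,2]
m=(Z>.057)&(Z<.072)&(abs(u)<.08)&(abs(v)<.15)
print(u[m].min(),u[m].max()); print(*zip(np.arange(-.15,.15,.005).round(3),np.histogram(v[m],bins=np.arange(-.15,.151,.005))[0]))
# pad column profile
for r in range(100,190,4): print(r,v[r,278].round(4),Z[r,278].round(4),end=' | ')
m=(Z>.108)&(Z<.19)&(abs(u)<.06)&(abs(v)<.05)
print('\npost',u[m].min(),u[m].max(),v[m].min(),v[m].max(),Z[m].min())
```

```text
-0.0540564819339712 0.056035340494373455
(np.float64(-0.15), np.int64(0)) (np.float64(-0.145), np.int64(0)) (np.float64(-0.14), np.int64(0)) (np.float64(-0.135), np.int64(0)) (np.float64(-0.13), np.int64(0)) (np.float64(-0.125), np.int64(0)) (np.float64(-0.12), np.int64(0)) (np.float64(-0.115), np.int64(0)) (np.float64(-0.11), np.int64(0)) (np.float64(-0.105), np.int64(0)) (np.float64(-0.1), np.int64(0)) (np.float64(-0.095), np.int64(0)) (np.float64(-0.09), np.int64(0)) (np.float64(-0.085), np.int64(0)) (np.float64(-0.08), np.int64(0)) (np.float64(-0.075), np.int64(0)) (np.float64(-0.07), np.int64(0)) (np.float64(-0.065), np.int64(0)) (np.float64(-0.06), np.int64(0)) (np.float64(-0.055), np.int64(0)) (np.float64(-0.05), np.int64(0)) (np.float64(-0.045), np.int64(0)) (np.float64(-0.04), np.int64(0)) (np.float64(-0.035), np.int64(0)) (np.float64(-0.03), np.int64(0)) (np.float64(-0.025), np.int64(0)) (np.float64(-0.02), np.int64(0)) (np.float64(-0.015), np.int64(0)) (np.float64(-0.01), np.int64(0)) (np.float64(-0.005), np.int64(0)) (np.float64(0.0), np.int64(0)) (np.float64(0.005), np.i
[... 799 characters left out ...]
int64(0)) (np.float64(0.13), np.int64(0)) (np.float64(0.135), np.int64(0)) (np.float64(0.14), np.int64(0)) (np.float64(0.145), np.int64(0))
100 0.1022 -0.0 | 104 0.0973 0.0018 | 108 0.089 0.0639 | 112 0.0848 0.067 | 116 0.0808 0.0656 | 120 0.0767 0.0649 | 124 0.0725 0.0652 | 128 0.0683 0.0649 | 132 0.0641 0.0635 | 136 0.0598 0.0645 | 140 0.0535 0.0204 | 144 0.0486 0.019 | 148 0.0451 0.0403 | 152 0.0427 0.0667 | 156 0.038 0.0639 | 160 0.0285 0.0192 | 164 0.0235 0.0197 | 168 0.0186 0.021 | 172 0.0133 0.0203 | 176 0.0081 0.0202 | 180 0.0027 0.0198 | 184 0.0264 0.168 | 188 0.0266 0.1839 | 
post -0.024241791667925547 0.0246309275465231 0.025919699271157108 0.026836298708477896 0.16671208058731704
```

{"name": "play_rows", "arguments": {
  "motion": [
    [[0.005, 0.013, -0.05], [0, 0, 0]],
    [[0.005, 0.013, -0.15], [0, 0, 0]],
    [[0.005, 0.013, -0.25], [0, 0, 0]],
    [[0.005, 0.013, -0.32], [0, 0, 0]],
    [[0.005, 0.013, -0.35], [0, 0, 0]],
    [[0.005, 0.013, -0.358], [0, 0, 0]],
    [[0.005, 0.013, -0.363], [0, 0, 0]],
    [[0.005, 0.013, -0.363], [0, 0, 0]],
    [[0.005, 0.013, -0.363], [0, 0, 0]]
  ]
}}

```text
time: 8.4
tool_pos: [0.5808, 0.2241, 0.0712]
tcp_rot: [-1.564, 0.163, -0.166]
wrist_force: [0.1, 0.7, -1.6]
width: 0.561
```

{"name": "play_rows", "arguments": {
  "motion": [
    [[0, 0, -0.005], [0, 0, 0]],
    [[0, 0, -0.007], [0, 0, 0]],
    [[0, 0, -0.007], [0, 0, 0]]
  ]
}}

```text
time: 8.78
tool_pos: [0.5809, 0.2241, 0.0693]
tcp_rot: [-1.564, 0.163, -0.166]
wrist_force: [-2.9, -0.8, 6.2]
width: 0.563
```

Contact with the bed (+6 N). Release and lift.

{"name": "play_rows", "arguments": {
  "motion": [
    [[0, 0, 0], [0, 0, 0]],
    [[0, 0, 0], [0, 0, 0]],
    [[0, 0, 0], [0, 0, 0]],
    [[0, 0, 0.05], [0, 0, 0]],
    [[0, 0, 0.15], [0, 0, 0]],
    [[0, 0, 0.3], [0, 0, 0]],
    [[-0.02, -0.1, 0.4], [0, 0, 0]],
    [[-0.04, -0.2, 0.4], [0, 0, 0]],
    [[-0.04, -0.2, 0.4], [0, 0, 0]]
  ],
  "gripper": 0.2
}}

```text
time: 9.9
tool_pos: [0.5645, 0.1418, 0.23]
tcp_rot: [-1.564, 0.164, -0.169]
wrist_force: [0.6, 0.4, -0.1]
width: 0.799
```

Run:
```python
from h import *
s=bot.read_state(); R=Rn.from_rotvec(s['tcp_rot']).as_matrix(); print(s['tool_pos'],s['q'],s['time'])
for c in ("wrist","side"):
    p,d=cams.read_camera(c); cv2.imwrite(f"pics/{c}3.png",p[:,:,::-1]); np.savez(f"pics/{c}3.npz",p=p,d=d,pos=s['tool_pos'],rot=s['tcp_rot'])
```

```text
[0.56446817 0.1417983  0.22999254] [ 2.03729559e-01  6.62370030e-02  1.76817312e+00 -6.46258134e-04
  1.30374533e+00  4.16079294e-01] 9.9
```

View pics/wrist3.png

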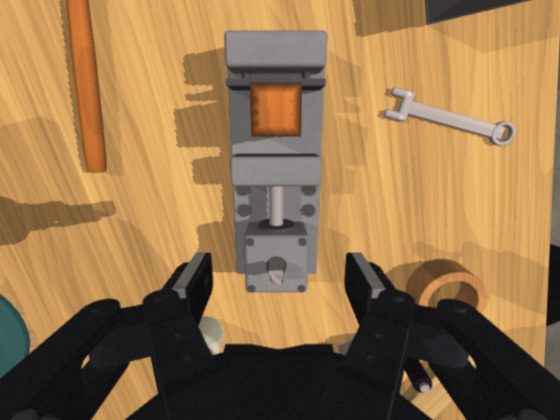

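View pics/side3.png

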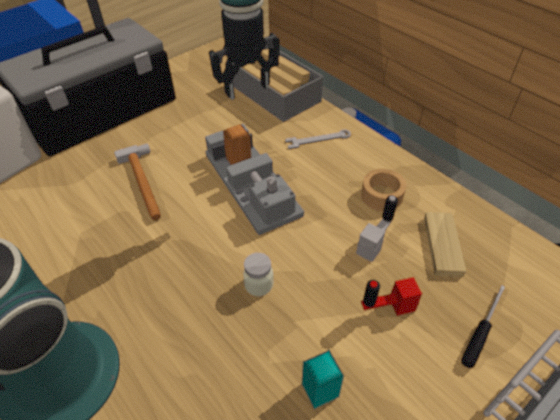

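{"name": "play_rows", "arguments": {
  "motion": [
    [[-0.02, -0.1, -0.05], [0, 0, 0]],
    [[-0.05, -0.2, -0.14], [0, 0, 0]],
    [[-0.059, -0.237, -0.22], [0, 0, 0]],
    [[-0.059, -0.237, -0.22], [0, 0, 0]],
    [[-0.059, -0.237, -0.22], [0, 0, 0]]
  ]
}}

```text
time: 10.62
tool_pos: [0.5416, 0.0501, 0.1403]
tcp_rot: [-1.564, 0.163, -0.165]
wrist_force: [0.8, 0.7, -0.2]
width: 0.801
```

Run:
```python
from h import *
np.set_printoptions(precision=4,suppress=True)
s=bot.read_state(); print(s['tool_pos'],s['time'],s['joint_vel'])
p,d=cams.read_camera("wrist"); cv2.imwrite("pics/w4.png",p[:,:,::-1]); np.savez("pics/w4.npz",p=p,d=d,pos=s['tool_pos'],rot=s['tcp_rot'])
M=T("wrist",s);X=cloud("wrist",d,M); print(proj("wrist",[.541,.0467,.116],M))
m=(np.hypot(X[...,0]-.541,X[...,1]-.0467)<.018)&(X[...,2]>.084)&(X[...,2]<.125); P=X[m]
for lo,hi in((.084,.125),(.084,.106),(.106,.125),(.112,.125)):
    Q=P[(P[:,2]>lo)&(P[:,2]<hi)]
    print(lo,len(Q),cv2.minAreaRect(Q[:,:2].astype(np.float32)*1000),Q[:,2].max())
m=(np.hypot(X[...,0]-.541,X[...,1]-.0467)<.07)&(X[...,2]>.075)&(X[...,2]<.084)
print(cv2.minAreaRect(X[m][:,:2].astype(np.float32)*1000))
r,c=[int(v) for v in proj("wrist",[.541,.0467,.1],M)[0][::-1]]
cr=p[max(0,r-60):r+60,c-60:c+60]; cv2.imwrite("pics/w4c.png",cv2.resize(cr[:,:,::-1],(600,600),interpolation=cv2.INTER_CUBIC))
```

```text
[0.5416 0.0501 0.1403] 10.625 [ 0.0047 -0.0108 -0.0228 -0.0016 -0.0039 -0.0021]
[[277.7247 229.5056]]
0.084 575 ((542.534423828125, 47.75355911254883), (16.64658546447754, 15.895837783813477), 81.1644515991211) 0.11760296745242171
0.084 150 ((543.7401123046875, 55.46669006347656), (1.0473824739456177, 15.883383750915527), 80.9272232055664) 0.10583630667559663
0.106 425 ((542.5450439453125, 47.679534912109375), (16.388389587402344, 15.957036018371582), 80.56497955322266) 0.11760296745242171
0.112 243 ((542.6378173828125, 47.901222229003906), (12.469961166381836, 12.288568496704102), 82.74195098876953) 0.11760296745242171
((542.6779174804688, 48.224945068359375), (78.64137268066406, 79.90061950683594), 78.00127410888672)
```

View pics/w4c.png

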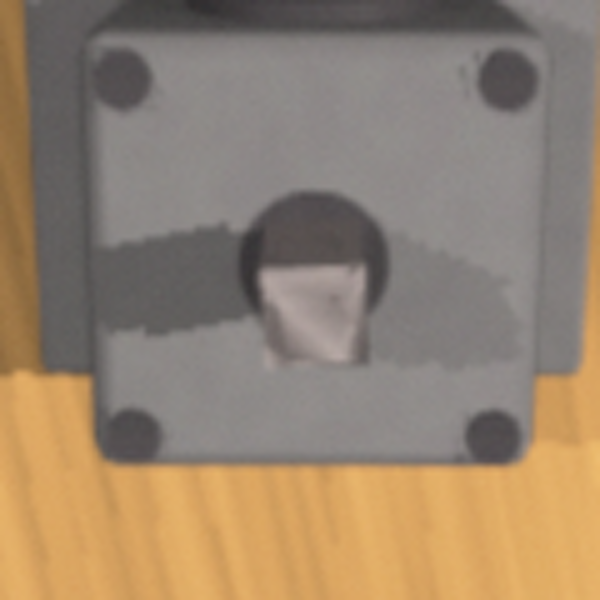

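{"name": "play_rows", "arguments": {
  "motion": [
    [[0, -0.03, 0.06], [0, 0, -0.2]],
    [[0.05, -0.15, 0.06], [0, 0, -0.4]],
    [[0.1, -0.28, 0.06], [0, 0, -0.6]],
    [[0.16, -0.4, 0.06], [0, 0, -0.8]],
    [[0.2, -0.52, 0.06], [0, 0, -0.95]],
    [[0.21, -0.565, 0.06], [0, 0, -0.95]],
    [[0.21, -0.565, 0.06], [0, 0, -0.95]]
  ]
}}

```text
time: 11.55
tool_pos: [0.6255, -0.1773, 0.1643]
tcp_rot: [-1.438, 0.744, -0.746]
wrist_force: [-0.1, 0.2, -0.2]
width: 0.798
```

{"name": "play_rows", "arguments": {
  "motion": [
    [[0, 0, -0.05], [0, 0, -0.2]],
    [[0, 0, -0.1], [0, 0, -0.4]],
    [[0, 0, -0.11], [0, 0, -0.472]],
    [[0, 0, -0.11], [0, 0, -0.472]],
    [[0, 0, -0.11], [0, 0, -0.472]]
  ]
}}

```text
time: 12.18
tool_pos: [0.6249, -0.1758, 0.1201]
tcp_rot: [-1.315, 1.024, -1.026]
wrist_force: [-0.6, -1.1, -0.4]
width: 0.804
```

Run:
```python
from h import *
np.set_printoptions(precision=4,suppress=True)
s=bot.read_state();R=Rn.from_rotvec(s['tcp_rot']).as_matrix(); print(s['tool_pos'],s['time'],np.degrees(np.arctan2(R[1,0],R[0,0])),s['q'],R[:,1])
p,d=cams.read_camera("wrist"); cv2.imwrite("pics/w5.png",p[:,:,::-1]); np.savez("pics/w5.npz",p=p,d=d,pos=s['tool_pos'],rot=s['tcp_rot'])
M=T("wrist",s);X=cloud("wrist",d,M); print(proj("wrist",[.626,-.1755,.066],M))
for n,c,r,lo,hi in(("hub",(.6263,-.1755),.035,.058,.075),("hub",(.6263,-.1755),.032,.044,.075),("handle",(.698,-.157),.025,.09,.115)):
    m=(np.hypot(X[...,0]-c[0],X[...,1]-c[1])<r)&(X[...,2]>lo)&(X[...,2]<hi); P=X[m]
    print(n,len(P),cv2.minAreaRect(P[:,:2].astype(np.float32)*1000),np.median(P[:,2]))
```

```text
[ 0.6249 -0.1758  0.1201] 12.175 -75.83784426533356 [-0.3128  0.2691  1.7397  0.0003  1.1316  1.0107] [ 0.0012 -0.0001 -1.    ]
[[277.8092 212.7195]]
hub 2200 ((627.2706298828125, -175.36402893066406), (40.37691116333008, 40.0694465637207), 13.753981590270996) 0.06591569361085832
hub 2343 ((627.32958984375, -175.36016845703125), (40.49763107299805, 40.06211853027344), 13.79976749420166) 0.0658591259625666
handle 1234 ((700.3207397460938, -157.53787231445312), (24.817020416259766, 25.064237594604492), 13.795136451721191) 0.10213014186182257
```

View pics/w5.png

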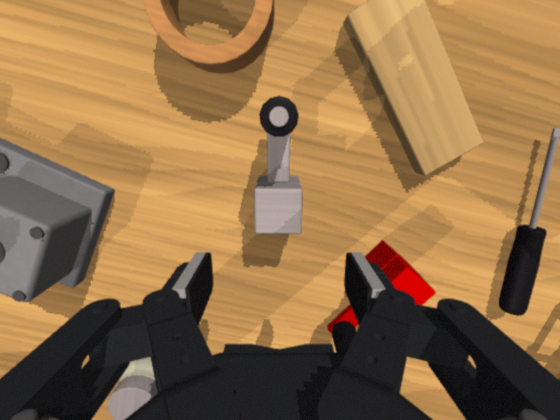

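{"name": "play_rows", "arguments": {
  "motion": [
    [[0.006, 0.001, -0.08], [0, 0, 0]],
    [[0.006, 0.001, -0.16], [0, 0, 0]],
    [[0.006, 0.001, -0.21], [0, 0, 0]],
    [[0.006, 0.001, -0.227], [0, 0, 0]],
    [[0.006, 0.001, -0.227], [0, 0, 0]]
  ]
}}

```text
time: 12.85
tool_pos: [0.6271, -0.1767, 0.0286]
tcp_rot: [-1.315, 1.027, -1.027]
wrist_force: [0.9, 0.6, -0.5]
width: 0.796
```

{"name": "play_rows", "arguments": {
  "motion": [
    [[0, 0, 0], [0, 0, 0]],
    [[0, 0, 0], [0, 0, 0]],
    [[0, 0, 0], [0, 0, 0]],
    [[0, 0, 0], [0, 0, 0]],
    [[0, 0, 0], [0, 0, 0]]
  ],
  "gripper": 1.0,
  "squeeze": 70
}}

```text
time: 13.48
tool_pos: [0.63, -0.1755, 0.0352]
tcp_rot: [-1.31, 1.023, -1.03]
wrist_force: [-6.4, 7.6, 24.6]
width: 0.005
```

Run:
```python
from h import *
np.set_printoptions(precision=4,suppress=True)
s=bot.read_state();R=Rn.from_rotvec(s['tcp_rot']).as_matrix(); print(s['tool_pos'],s['time'],np.degrees(np.arctan2(R[1,0],R[0,0])),R[:,1],s['width'])
```

```text
[ 0.63   -0.1755  0.0352] 13.475 -76.00712885898729 [ 0.006   0.0009 -1.    ] 0.005110173855795596
```

Run:
```python
from h import *
for c in ("wrist","side","top"):
    p,d=cams.read_camera(c); cv2.imwrite(f"pics/{c}6.png",p[:,:,::-1])
    if c=="side": cv2.imwrite("pics/s6c.png",cv2.resize(p[130:330,270:480,::-1],None,fx=2.8,fy=2.8,interpolation=cv2.INTER_CUBIC))
```

```text
(no output)
```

View pics/wrist6.png

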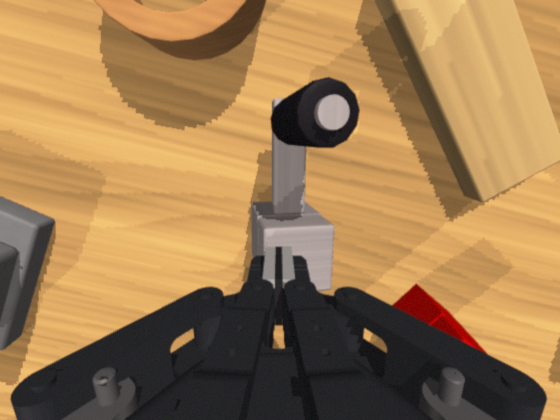

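View pics/s6c.png

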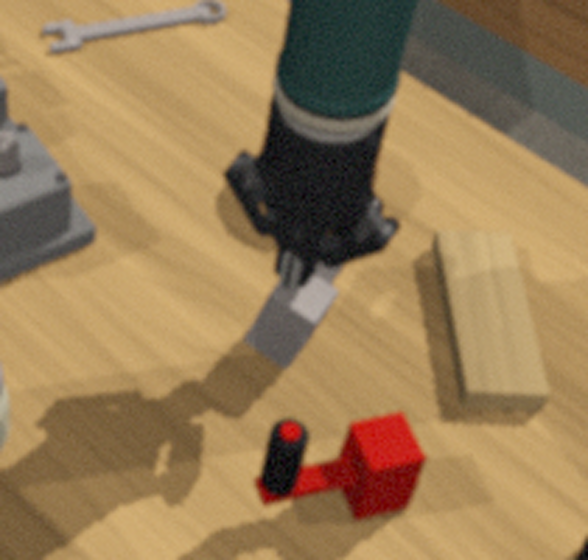

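Run:
```python
import cv2
a=cv2.imread("pics/wrist6.png")[60:340,200:400]; cv2.imwrite("pics/a.png",cv2.resize(a,None,fx=2.1,fy=2.1,interpolation=cv2.INTER_CUBIC))
a=cv2.imread("pics/top6.png")[90:230,260:420]; cv2.imwrite("pics/b.png",cv2.resize(a,None,fx=4,fy=4,interpolation=cv2.INTER_CUBIC))
```

```text
(no output)
```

View pics/a.png

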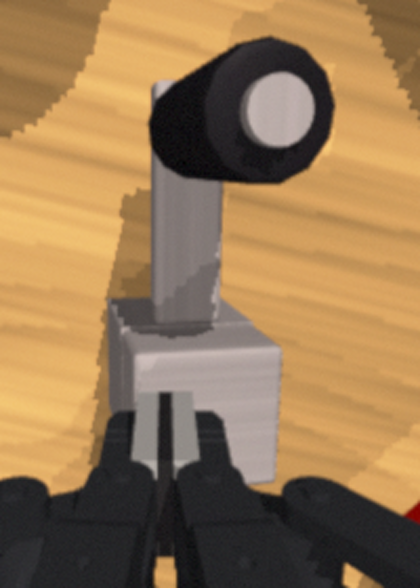

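View pics/b.png

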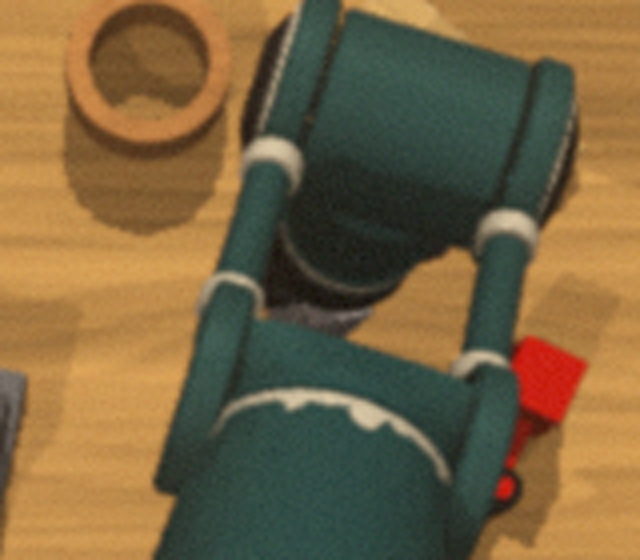

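Run:
```python
from h import *
np.set_printoptions(precision=3,suppress=True)
s=bot.read_state(); print(s['tool_pos'],s['wrist_force'],s['width'],s['time'])
p,d=cams.read_camera("wrist");X=cloud("wrist",d,T("wrist",s))
for u,v in((240,250),(262,215),(262,225),(265,245),(290,240),(320,240),(320,270),(325,285),(290,215),(330,225),(275,250),(285,250),(285,150),(330,110),(290,200)): print((u,v),X[v,u])
```

```text
[ 0.63  -0.176  0.035] [-6.633  7.08  24.125] 0.0041008858679440555 13.625
(240, 250) [ 0.599 -0.152 -0.   ]
(262, 215) [ 0.646 -0.162  0.045]
(262, 225) [ 0.646 -0.163  0.063]
(265, 245) [ 0.638 -0.167  0.072]
(290, 240) [ 0.643 -0.179  0.07 ]
(320, 240) [ 0.646 -0.196  0.066]
(320, 270) [ 0.629 -0.2    0.067]
(325, 285) [ 0.62  -0.206  0.066]
(290, 215) [ 0.65  -0.178  0.046]
(330, 225) [ 0.655 -0.199  0.063]
(275, 250) [ 0.641 -0.171  0.082]
(285, 250) [ 0.642 -0.176  0.081]
(285, 150) [ 0.687 -0.166  0.042]
(330, 110) [ 0.708 -0.175  0.105]
(290, 200) [ 0.658 -0.176  0.042]
```

{"name": "play_rows", "arguments": {
  "motion": [
    [[0, 0, 0.02], [0, 0, 0]],
    [[0, 0, 0.04], [0, 0, 0]],
    [[0, 0, 0.06], [0, 0, 0]],
    [[0, 0, 0.08], [0, 0, 0]],
    [[0, 0, 0.1], [0, 0, 0]],
    [[0, 0, 0.12], [0, 0, 0]],
    [[0, 0, 0.12], [0, 0, 0]]
  ],
  "squeeze": 20
}}

```text
time: 14.55
tool_pos: [0.6276, -0.1769, 0.0774]
tcp_rot: [-1.314, 1.026, -1.029]
wrist_force: [-0.4, -0.0, -0.2]
width: -0.001
```

Run:
```python
from h import *
np.set_printoptions(precision=3,suppress=True)
s=bot.read_state(); print(s['tool_pos'],s['wrist_force'],s['width'],s['time'])
p,d=cams.read_camera("wrist");X=cloud("wrist",d,T("wrist",s)); cv2.imwrite("pics/w7.png",p[:,:,::-1])
p,d=cams.read_camera("side"); cv2.imwrite("pics/s7c.png",cv2.resize(p[130:330,270:480,::-1],None,fx=2.8,fy=2.8,interpolation=cv2.INTER_CUBIC))
```

```text
[ 0.628 -0.177  0.077] [-0.362 -0.024 -0.244] -0.001250497520663728 14.55
```

View pics/w7.png

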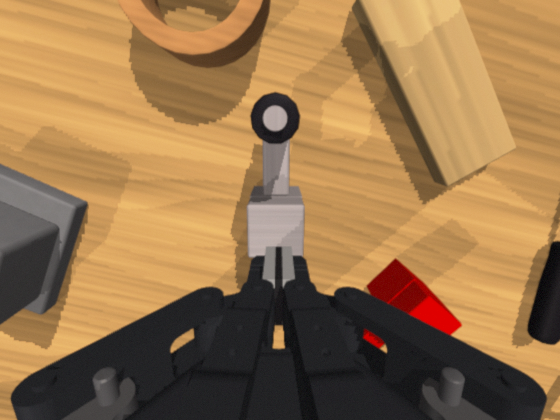

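View pics/s7c.png

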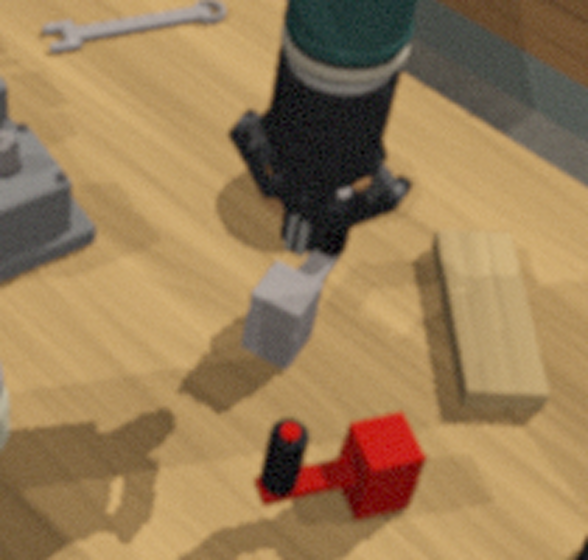

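Run:
```python
from h import *
np.set_printoptions(precision=3,suppress=True)
s=bot.read_state()
p,d=cams.read_camera("wrist");M=T("wrist",s);X=cloud("wrist",d,M)
for u,v in((275,235),(275,244),(272,248),(272,255),(285,250),(285,265),(272,280),(260,270)): print((u,v),X[v,u],d[v,u],p[v,u])
print(proj("wrist",s['tool_pos'],M),proj("wrist",s['tool_pos']+np.array([.011,0.003,0]),M))
c=(.6273,-.1754)
m=(np.hypot(X[...,0]-c[0],X[...,1]-c[1])<.045)&(X[...,2]>.058)&(X[...,2]<.073); P=X[m]
print(len(P),cv2.minAreaRect(P[:,:2].astype(np.float32)*1000),np.median(P[:,2]))
m=(np.hypot(X[...,0]-.7,X[...,1]+.157)<.04)&(X[...,2]>.09)&(X[...,2]<.115); P=X[m]
print(len(P),cv2.minAreaRect(P[:,:2].astype(np.float32)*1000),np.median(P[:,2]))
```

```text
(275, 235) [ 0.624 -0.175  0.066] 0.20204179 [187 173 168]
(275, 244) [ 0.618 -0.177  0.068] 0.2022173 [189 172 170]
(272, 248) [ 0.637 -0.171  0.12 ] 0.1464393 [138 132 129]
(272, 255) [ 0.637 -0.171  0.128] 0.13874196 [137 132 128]
(285, 250) [ 0.639 -0.177  0.122] 0.1440409 [136 129 127]
(285, 265) [ 0.639 -0.177  0.138] 0.12875424 [138 132 129]
(272, 280) [ 0.637 -0.172  0.151] 0.11677245 [169 164 158]
(260, 270) [ 0.632 -0.167  0.134] 0.13394456 [22 21 22]
[[277.827 237.77 ]] [[277.451 221.375]]
2842 ((627.8429565429688, -175.1230010986328), (39.613468170166016, 40.103145599365234), 14.090676307678223) 0.0659653290799035
2030 ((699.8328247070312, -157.5085906982422), (25.23809051513672, 25.23200225830078), 48.76835632324219) 0.10208848791876411
```

Run:
```python
from h import *
np.set_printoptions(precision=3,suppress=True)
for f in ("w5","w4","w2"):
    z=np.load(f"pics/{f}.npz"); s=dict(tool_pos=z['pos'],tcp_rot=z['rot']);M=T("wrist",s);k=np.linalg.inv(M)
    X=cloud("wrist",z['d'],np.array(cams.calibration("wrist")['tool_from_camera']))
    # tool coords of finger pixels
    m=(np.abs(X[...,0])<.06)&(X[...,1]>-.075)&(X[...,1]<.02)&(abs(X[...,2])<.02)
    P=X[m]; v,u=np.where(m)
    if len(P): print(f,z['pos'],len(P),P[:,1].max(),P[:,0].min(),P[:,0].max(),np.histogram(P[:,1],bins=np.arange(-.075,.021,.005))[0])
```

```text
w5 [ 0.625 -0.176  0.12 ] 3006 -0.04245573807886757 -0.047794543314342956 0.04849283180093843 [665 593 553 484 409 249  53   0   0   0   0   0   0   0   0   0   0   0
   0]
w4 [0.542 0.05  0.14 ] 2994 -0.04235869609518175 -0.04756294470364144 0.0484194028479998 [648 599 536 494 411 254  52   0   0   0   0   0   0   0   0   0   0   0
   0]
w2 [0.578 0.217 0.215] 8974 -0.03985079940157754 -0.03727063100925561 0.03793929719500649 [ 450  510  461  435 3996 2160  960    2    0    0    0    0    0    0
    0    0    0    0    0]
```

{"name": "play_rows", "arguments": {
  "motion": [
    [[0.001, 0.004, 0], [0, 0, 0]],
    [[0.001, 0.004, 0], [0, 0, 0]],
    [[0.001, 0.004, 0], [0, 0, 0]],
    [[0.001, 0.004, -0.04], [0, 0, 0]],
    [[0.001, 0.004, -0.1], [0, 0, 0]],
    [[0.001, 0.004, -0.16], [0, 0, 0]],
    [[0.001, 0.004, -0.18], [0, 0, 0]],
    [[0.001, 0.004, -0.19], [0, 0, 0]],
    [[0.001, 0.004, -0.19], [0, 0, 0]]
  ],
  "gripper": 0.2
}}

```text
time: 15.82
tool_pos: [0.6276, -0.1752, 0.0007]
tcp_rot: [-1.315, 1.027, -1.028]
wrist_force: [-0.1, -0.6, -0.4]
width: 0.798
```

Run:
```python
from h import *
np.set_printoptions(precision=3,suppress=True)
s=bot.read_state(); print(s['tool_pos'],s['wrist_force'],s['width'],s['time'])
p,d=cams.read_camera("wrist"); cv2.imwrite("pics/w8.png",p[:,:,::-1])
```

```text
[ 0.628 -0.175  0.001] [-0.145 -0.556 -0.365] 0.7983421320570405 15.825
```

View pics/w8.png

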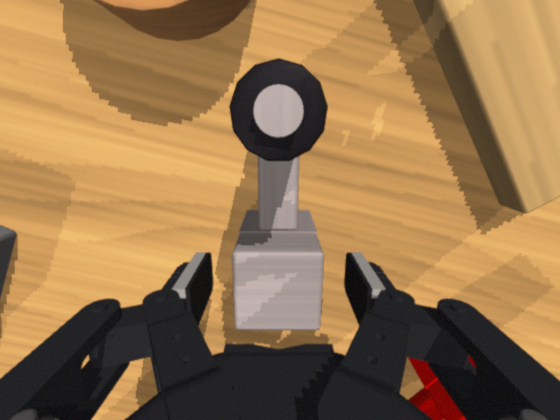

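{"name": "play_rows", "arguments": {
  "motion": [
    [[0, 0, -0.015], [0, 0, 0]],
    [[0, 0, -0.03], [0, 0, 0]],
    [[0, 0, -0.03], [0, 0, 0]]
  ]
}}

```text
time: 16.25
tool_pos: [0.6265, -0.1748, -0.0124]
tcp_rot: [-1.315, 1.028, -1.026]
wrist_force: [-0.1, 0.8, -0.2]
width: 0.8
```

{"name": "play_rows", "arguments": {
  "motion": [
    [[0, 0, 0], [0, 0, 0]],
    [[0, 0, 0], [0, 0, 0]],
    [[0, 0, 0], [0, 0, 0]],
    [[0, 0, 0], [0, 0, 0]]
  ],
  "gripper": 1.0,
  "squeeze": 50
}}

```text
time: 16.75
tool_pos: [0.6275, -0.1751, -0.0113]
tcp_rot: [-1.315, 1.027, -1.028]
wrist_force: [-0.2, 1.1, 1.1]
width: 0.459
```

Run:
```python
from h import *
np.set_printoptions(precision=4,suppress=True)
s=bot.read_state();R=Rn.from_rotvec(s['tcp_rot']).as_matrix(); print(s['tool_pos'],s['time'],np.degrees(np.arctan2(R[1,0],R[0,0])),R[:,1],s['width'])
p,d=cams.read_camera("wrist"); cv2.imwrite("pics/w9.png",p[:,:,::-1])
X=cloud("wrist",d,T("wrist",s))
m=(np.hypot(X[...,0]-.6278,X[...,1]+.1751)<.035)&(X[...,2]>.062)&(X[...,2]<.07); P=X[m]
print(len(P),cv2.minAreaRect(P[:,:2].astype(np.float32)*1000),np.median(P[:,2]))
m=(np.hypot(X[...,0]-.7,X[...,1]+.157)<.04)&(X[...,2]>.09)&(X[...,2]<.115); P=X[m]
print(len(P),cv2.minAreaRect(P[:,:2].astype(np.float32)*1000),np.median(P[:,2]))
```

```text
[ 0.6275 -0.1751 -0.0113] 16.75 -75.99220657481358 [ 0.0005 -0.0001 -1.    ] 0.4591484727366465
9022 ((627.9502563476562, -175.1381378173828), (40.02859878540039, 65.41400146484375), 14.56358528137207) 0.06600715733584228
10861 ((699.969482421875, -157.54022216796875), (25.40401840209961, 25.580724716186523), 48.750118255615234) 0.10228744841128833
```

{"name": "play_rows", "arguments": {
  "motion": [
    [[0, 0, 0.1], [0, 0, 0]],
    [[0, 0, 0.22], [0, 0, 0]],
    [[0, 0, 0.34], [0, 0, 0]],
    [[-0.02, 0.05, 0.4], [0, 0, -0.1]],
    [[-0.07, 0.18, 0.4], [0, 0, -0.25]],
    [[-0.12, 0.32, 0.4], [0, 0, -0.4]],
    [[-0.17, 0.44, 0.4], [0, 0, -0.511]],
    [[-0.213, 0.54, 0.4], [0, 0, -0.511]],
    [[-0.213, 0.557, 0.4], [0, 0, -0.511]],
    [[-0.213, 0.557, 0.4], [0, 0, -0.511]]
  ]
}}

```text
time: 18.05
tool_pos: [0.5417, 0.0479, 0.1478]
tcp_rot: [-1.133, 1.323, -1.323]
wrist_force: [0.6, -0.4, -3.5]
width: 0.462
```

Run:
```python
from h import *
np.set_printoptions(precision=4,suppress=True)
s=bot.read_state();R=Rn.from_rotvec(s['tcp_rot']).as_matrix(); print(s['tool_pos'],s['time'],np.degrees(np.arctan2(R[1,0],R[0,0])),R[:,1],s['width'],s['wrist_force'])
M=T("wrist",s)
p,d=cams.read_camera("wrist"); cv2.imwrite("pics/w10.png",p[:,:,::-1]); X=cloud("wrist",d,M)
m=(np.hypot(X[...,0]-.5422,X[...,1]-.0478)<.024)&(X[...,2]>.205)&(X[...,2]<.24); P=X[m]
print(len(P),cv2.minAreaRect(P[:,:2].astype(np.float32)*1000),np.median(P[:,2]))
m=(np.hypot(X[...,0]-.616,X[...,1]-.036)<.04)&(X[...,2]>.235)&(X[...,2]<.3); P=X[m]
print(len(P),cv2.minAreaRect(P[:,:2].astype(np.float32)*1000),np.median(P[:,2]))
p,d=cams.read_camera("side"); cv2.imwrite("pics/s10.png",cv2.resize(p[50:250,170:410,::-1],None,fx=2.5,fy=2.5,interpolation=cv2.INTER_CUBIC))
```

```text
[0.5417 0.0479 0.1478] 18.05 -98.90702067669187 [-0.0008 -0.0006 -1.    ] 0.46227659362135565 [ 0.6381 -0.4119 -3.4853]
9578 ((542.3056640625, 47.82848358154297), (45.784027099609375, 40.09611511230469), 80.64765930175781) 0.2250456998628821
10860 ((615.42431640625, 36.09815216064453), (25.368452072143555, 25.70159339904785), 12.342110633850098) 0.2613074075506603
```

View pics/s10.png

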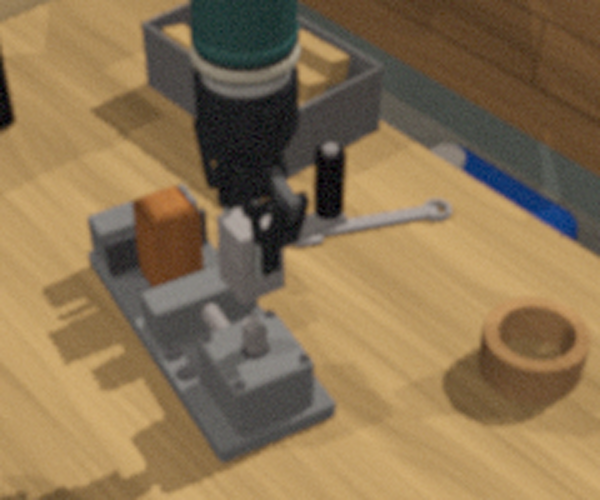

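View pics/w10.png

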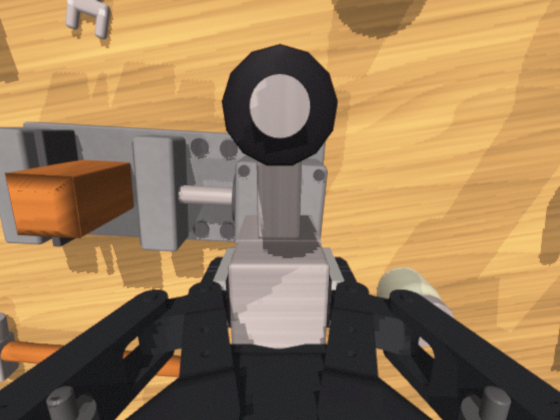

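{"name": "play_rows", "arguments": {
  "motion": [
    [[0.002, 0, -0.04], [0, 0, 0]],
    [[0.002, 0, -0.08], [0, 0, 0]],
    [[0.002, 0, -0.1], [0, 0, 0]],
    [[0.002, 0, -0.115], [0, 0, 0]],
    [[0.002, 0, -0.13], [0, 0, 0]],
    [[0.002, 0, -0.13], [0, 0, 0]]
  ]
}}

```text
time: 18.9
tool_pos: [0.5426, 0.0478, 0.096]
tcp_rot: [-1.132, 1.324, -1.323]
wrist_force: [-0.1, -0.5, -4.6]
width: 0.462
```

{"name": "play_rows", "arguments": {
  "motion": [
    [[0, 0, -0.01], [0, 0, 0]],
    [[0, 0, -0.02], [0, 0, 0]],
    [[0, 0, -0.03], [0, 0, 0]],
    [[0, 0, -0.03], [0, 0, 0]]
  ]
}}

```text
time: 19.4
tool_pos: [0.5424, 0.0478, 0.0838]
tcp_rot: [-1.132, 1.324, -1.323]
wrist_force: [0.5, 0.6, -3.6]
width: 0.46
```

{"name": "play_rows", "arguments": {
  "motion": [
    [[0, 0, -0.012], [0, 0, 0]],
    [[0, 0, -0.024], [0, 0, 0]],
    [[0, 0, -0.032], [0, 0, 0]],
    [[0, 0, -0.036], [0, 0, 0]],
    [[0, 0, -0.036], [0, 0, 0]]
  ]
}}

```text
time: 20.02
tool_pos: [0.5427, 0.0478, 0.0698]
tcp_rot: [-1.131, 1.324, -1.324]
wrist_force: [-0.1, -0.4, -4.0]
width: 0.46
```

{"name": "play_rows", "arguments": {
  "motion": [
    [[0, 0, -0.004], [0, 0, 0]],
    [[0, 0, -0.008], [0, 0, 0]],
    [[0, 0, -0.008], [0, 0, 0]]
  ]
}}

```text
time: 20.4
tool_pos: [0.5433, 0.0478, 0.0686]
tcp_rot: [-1.13, 1.323, -1.324]
wrist_force: [-2.9, 0.6, 6.0]
width: 0.462
```

{"name": "play_rows", "arguments": {
  "motion": [
    [[0, 0, 0.006], [0, 0, 0]],
    [[0, 0, 0.006], [0, 0, 0]],
    [[0, 0, 0.006], [0, 0, 0]],
    [[0, 0, 0.1], [0, 0, 0]],
    [[0, 0, 0.22], [0, 0, 0]],
    [[0, 0, 0.28], [0, 0, 0]],
    [[0, 0, 0.28], [0, 0, 0]]
  ],
  "gripper": 0.35
}}

```text
time: 21.28
tool_pos: [0.5449, 0.0479, 0.1814]
tcp_rot: [-1.126, 1.32, -1.326]
wrist_force: [-0.4, -1.0, -0.4]
width: 0.644
```

Run:
```python
from h import *
np.set_printoptions(precision=4,suppress=True)
s=bot.read_state();R=Rn.from_rotvec(s['tcp_rot']).as_matrix(); print(s['tool_pos'],s['time'],np.degrees(np.arctan2(R[1,0],R[0,0])),R[:,1],s['width'],s['wrist_force'])
M=T("wrist",s)
p,d=cams.read_camera("wrist"); cv2.imwrite("pics/w11.png",p[:,:,::-1]); X=cloud("wrist",d,M)
m=(np.hypot(X[...,0]-.5425,X[...,1]-.0478)<.035)&(X[...,2]>.138)&(X[...,2]<.155); P=X[m]
print(len(P),cv2.minAreaRect(P[:,:2].astype(np.float32)*1000),np.median(P[:,2]))
m=(np.hypot(X[...,0]-.616,X[...,1]-.036)<.04)&(X[...,2]>.17)&(X[...,2]<.2); P=X[m]
print(len(P),cv2.minAreaRect(P[:,:2].astype(np.float32)*1000),np.median(P[:,2]))
p,d=cams.read_camera("side"); cv2.imwrite("pics/s11.png",cv2.resize(p[80:280,170:410,::-1],None,fx=2.5,fy=2.5,interpolation=cv2.INTER_CUBIC))
```

```text
[0.5449 0.0479 0.1814] 21.275 -98.98316092597439 [ 0.0056  0.0003 -1.    ] 0.6440813018742577 [-0.3656 -0.9505 -0.4252]
2561 ((543.5371704101562, 47.561981201171875), (39.94783020019531, 40.20893859863281), 81.14964294433594) 0.14593833310132032
1482 ((617.1227416992188, 35.79459762573242), (24.860671997070312, 25.26068878173828), 35.549800872802734) 0.1821286576726584
```

View pics/s11.png

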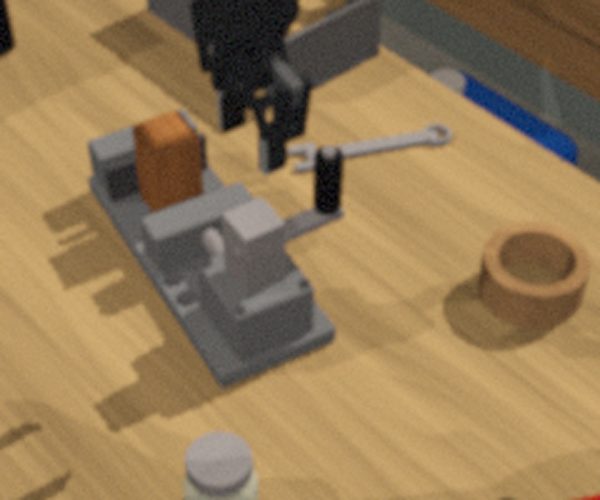

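View pics/w11.png

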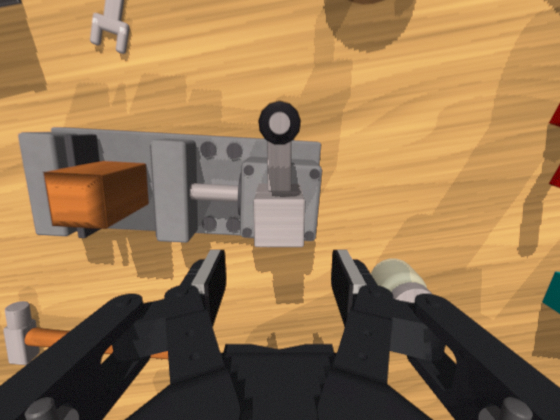

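{"name": "play_rows", "arguments": {
  "motion": [
    [[0.1, -0.015, 0], [0, 0, 0]],
    [[0.181, -0.03, -0.02], [0, 0, 0]],
    [[0.181, -0.03, -0.06], [0, 0, 0]],
    [[0.181, -0.03, -0.06], [0, 0, 0]]
  ],
  "gripper": 0.4
}}

```text
time: 21.88
tool_pos: [0.6118, 0.0357, 0.1503]
tcp_rot: [-1.137, 1.33, -1.321]
wrist_force: [0.3, -0.7, -0.6]
width: 0.598
```

{"name": "play_rows", "arguments": {
  "motion": [
    [[0.007, 0, 0], [0, 0, 0]],
    [[0.008, 0, -0.05], [0, 0, 0]],
    [[0.008, 0, -0.1], [0, 0, 0]],
    [[0.008, 0, -0.12], [0, 0, 0]],
    [[0.008, 0, -0.12], [0, 0, 0]]
  ]
}}

```text
time: 22.5
tool_pos: [0.6172, 0.0357, 0.1052]
tcp_rot: [-1.133, 1.326, -1.323]
wrist_force: [0.5, 0.4, 0.2]
width: 0.599
```

Run:
```python
from h import *
np.set_printoptions(precision=4,suppress=True)
s=bot.read_state();R=Rn.from_rotvec(s['tcp_rot']).as_matrix(); print(s['tool_pos'],s['time'],np.degrees(np.arctan2(R[1,0],R[0,0])),R[:,1],s['width'],s['wrist_force'],s['q'],s['joint_vel'])
M=T("wrist",s)
p,d=cams.read_camera("wrist"); cv2.imwrite("pics/w12.png",p[:,:,::-1])
```

```text
[0.6172 0.0357 0.1052] 22.5 -98.98461568450442 [-0.0028 -0.0001 -1.    ] 0.5985661436284865 [0.4555 0.3817 0.2021] [ 0.0176  0.2297  1.8185 -0.      1.0962  1.7452] [-0.0007 -0.0162 -0.0266 -0.0011  0.0059  0.0003]
```

View pics/w12.png

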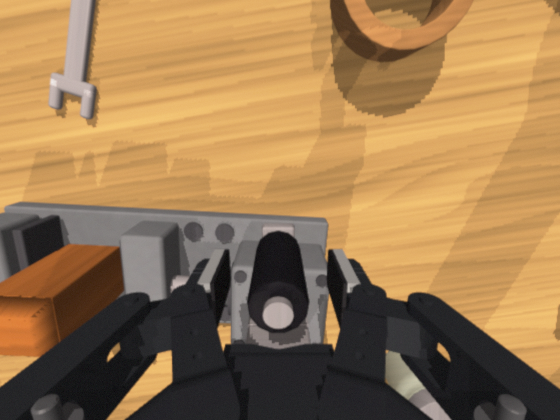

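{"name": "play_rows", "arguments": {
  "motion": [
    [[0, 0, 0], [0, 0, 0]],
    [[0, 0, 0], [0, 0, 0]],
    [[0, 0, 0], [0, 0, 0]],
    [[0, 0, 0], [0, 0, 0]]
  ],
  "gripper": 1.0,
  "squeeze": 40
}}

```text
time: 23.05
tool_pos: [0.6193, 0.0357, 0.1077]
tcp_rot: [-1.129, 1.322, -1.325]
wrist_force: [1.2, -1.0, 3.2]
width: 0.296
```

Run:
```python
import numpy as np
for k in range(6):
    a0=np.radians(-9-150*k); r=.075/.4
    a=a0-np.radians(np.arange(15,151,15))
    x=r*(np.cos(a)-np.cos(a0)); y=r*(np.sin(a)-np.sin(a0))
    print(k,"["+", ".join(f"[[{u:.3f}, {v:.3f}, 0], [0, 0, 0]]" for u,v in zip(x,y))+"]")
```

```text
0 [[[-0.014, -0.047, 0], [0, 0, 0]], [[-0.039, -0.089, 0], [0, 0, 0]], [[-0.075, -0.122, 0], [0, 0, 0]], [[-0.118, -0.146, 0], [0, 0, 0]], [[-0.166, -0.157, 0], [0, 0, 0]], [[-0.215, -0.156, 0], [0, 0, 0]], [[-0.261, -0.142, 0], [0, 0, 0]], [[-0.303, -0.116, 0], [0, 0, 0]], [[-0.337, -0.081, 0], [0, 0, 0]], [[-0.360, -0.038, 0], [0, 0, 0]]]
1 [[[-0.011, 0.048, 0], [0, 0, 0]], [[-0.010, 0.097, 0], [0, 0, 0]], [[0.004, 0.143, 0], [0, 0, 0]], [[0.029, 0.185, 0], [0, 0, 0]], [[0.065, 0.219, 0], [0, 0, 0]], [[0.108, 0.242, 0], [0, 0, 0]], [[0.155, 0.254, 0], [0, 0, 0]], [[0.204, 0.252, 0], [0, 0, 0]], [[0.251, 0.238, 0], [0, 0, 0]], [[0.293, 0.213, 0], [0, 0, 0]]]
2 [[[0.034, -0.036, 0], [0, 0, 0]], [[0.057, -0.079, 0], [0, 0, 0]], [[0.068, -0.126, 0], [0, 0, 0]], [[0.067, -0.175, 0], [0, 0, 0]], [[0.053, -0.222, 0], [0, 0, 0]], [[0.028, -0.264, 0], [0, 0, 0]], [[-0.008, -0.297, 0], [0, 0, 0]], [[-0.051, -0.321, 0], [0, 0, 0]], [[-0.098, -0.332, 0], [0, 0, 0]], [[-0.147, -0.331, 0], [0, 0, 0]]]
3 [[[-0.047, 0.014, 0], [0, 0, 0]], [[-0.089, 0.039, 0], [0, 0, 0]], [[-0.122, 0.075, 0], [0, 0
[... 207 characters left out ...]
-0.038, 0.360, 0], [0, 0, 0]]]
4 [[[0.048, 0.011, 0], [0, 0, 0]], [[0.097, 0.010, 0], [0, 0, 0]], [[0.143, -0.004, 0], [0, 0, 0]], [[0.185, -0.029, 0], [0, 0, 0]], [[0.219, -0.065, 0], [0, 0, 0]], [[0.242, -0.108, 0], [0, 0, 0]], [[0.254, -0.155, 0], [0, 0, 0]], [[0.252, -0.204, 0], [0, 0, 0]], [[0.238, -0.251, 0], [0, 0, 0]], [[0.213, -0.293, 0], [0, 0, 0]]]
5 [[[-0.036, -0.034, 0], [0, 0, 0]], [[-0.079, -0.057, 0], [0, 0, 0]], [[-0.126, -0.068, 0], [0, 0, 0]], [[-0.175, -0.067, 0], [0, 0, 0]], [[-0.222, -0.053, 0], [0, 0, 0]], [[-0.264, -0.028, 0], [0, 0, 0]], [[-0.297, 0.008, 0], [0, 0, 0]], [[-0.321, 0.051, 0], [0, 0, 0]], [[-0.332, 0.098, 0], [0, 0, 0]], [[-0.331, 0.147, 0], [0, 0, 0]]]
```

{"name": "play_rows", "arguments": {
  "motion": [
    [[-0.014, -0.047, 0], [0, 0, 0]],
    [[-0.039, -0.089, 0], [0, 0, 0]],
    [[-0.075, -0.122, 0], [0, 0, 0]],
    [[-0.118, -0.146, 0], [0, 0, 0]],
    [[-0.166, -0.157, 0], [0, 0, 0]],
    [[-0.215, -0.156, 0], [0, 0, 0]],
    [[-0.261, -0.142, 0], [0, 0, 0]],
    [[-0.303, -0.116, 0], [0, 0, 0]],
    [[-0.337, -0.081, 0], [0, 0, 0]],
    [[-0.36, -0.038, 0], [0, 0, 0]]
  ]
}}

```text
time: 24.3
tool_pos: [0.4738, 0.0196, 0.1074]
tcp_rot: [-1.132, 1.321, -1.326]
wrist_force: [5.3, -2.2, 4.6]
width: 0.295
```

Run:
```python
from h import *
np.set_printoptions(precision=4,suppress=True)
s=bot.read_state();R=Rn.from_rotvec(s['tcp_rot']).as_matrix(); print(s['tool_pos'],s['time'],R[:,1],s['width'],s['wrist_force'])
p,d=cams.read_camera("side"); cv2.imwrite("pics/s13.png",cv2.resize(p[80:280,170:410,::-1],None,fx=2.5,fy=2.5,interpolation=cv2.INTER_CUBIC))
```

```text
[0.4738 0.0196 0.1074] 24.3 [ 0.0013 -0.0028 -1.    ] 0.2950408274757068 [ 5.3138 -2.1701  4.6489]
```

View pics/s13.png

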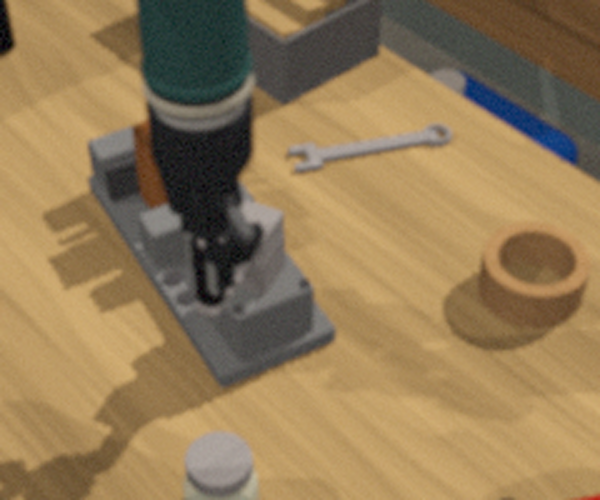

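Turning well and the jaw is moving, with low forces. I'll keep winding.

{"name": "play_rows", "arguments": {
  "motion": [
    [[-0.011, 0.048, 0], [0, 0, 0]],
    [[-0.01, 0.097, 0], [0, 0, 0]],
    [[0.004, 0.143, 0], [0, 0, 0]],
    [[0.029, 0.185, 0], [0, 0, 0]],
    [[0.065, 0.219, 0], [0, 0, 0]],
    [[0.108, 0.242, 0], [0, 0, 0]],
    [[0.155, 0.254, 0], [0, 0, 0]],
    [[0.204, 0.252, 0], [0, 0, 0]],
    [[0.251, 0.238, 0], [0, 0, 0]],
    [[0.293, 0.213, 0], [0, 0, 0]]
  ]
}}

```text
time: 25.6
tool_pos: [0.5898, 0.1072, 0.1072]
tcp_rot: [-1.133, 1.326, -1.321]
wrist_force: [-2.7, 4.1, 8.2]
width: 0.292
```

{"name": "play_rows", "arguments": {
  "motion": [
    [[0.034, -0.036, 0], [0, 0, 0]],
    [[0.057, -0.079, 0], [0, 0, 0]],
    [[0.068, -0.126, 0], [0, 0, 0]],
    [[0.067, -0.175, 0], [0, 0, 0]],
    [[0.053, -0.222, 0], [0, 0, 0]],
    [[0.028, -0.264, 0], [0, 0, 0]],
    [[-0.008, -0.297, 0], [0, 0, 0]],
    [[-0.051, -0.321, 0], [0, 0, 0]],
    [[-0.098, -0.332, 0], [0, 0, 0]],
    [[-0.147, -0.331, 0], [0, 0, 0]]
  ]
}}

```text
time: 26.85
tool_pos: [0.5324, -0.0274, 0.1074]
tcp_rot: [-1.131, 1.322, -1.326]
wrist_force: [2.6, 0.9, 5.6]
width: 0.291
```

Run:
```python
from h import *
np.set_printoptions(precision=4,suppress=True)
s=bot.read_state();R=Rn.from_rotvec(s['tcp_rot']).as_matrix(); v=s['tool_pos'][:2]-[.5427,.0477];print(s['tool_pos'],np.hypot(*v),np.degrees(np.arctan2(v[1],v[0])),s['time'],R[:,1],s['width'],s['wrist_force'])
p,d=cams.read_camera("side"); cv2.imwrite("pics/s14.png",cv2.resize(p[80:280,170:410,::-1],None,fx=2.5,fy=2.5,interpolation=cv2.INTER_CUBIC))
```

```text
[ 0.5324 -0.0274  0.1074] 0.07583260515956886 -97.78276558106589 26.85 [ 0.0014 -0.0015 -1.    ] 0.29134603076217747 [2.581  0.9182 5.6224]
```

View pics/s14.png

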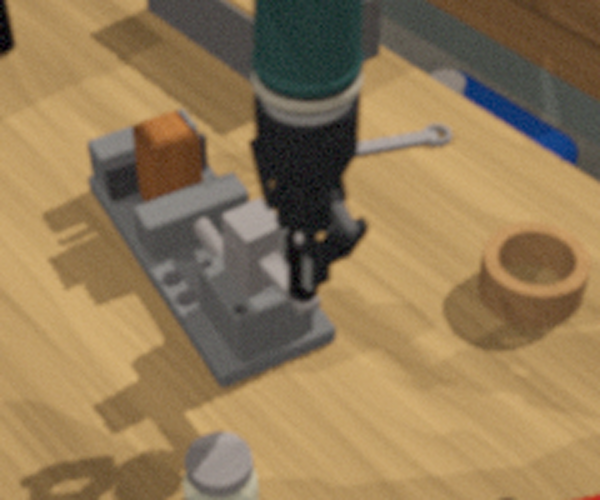

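{"name": "play_rows", "arguments": {
  "motion": [
    [[-0.047, 0.014, 0], [0, 0, 0]],
    [[-0.089, 0.039, 0], [0, 0, 0]],
    [[-0.122, 0.075, 0], [0, 0, 0]],
    [[-0.146, 0.118, 0], [0, 0, 0]],
    [[-0.157, 0.166, 0], [0, 0, 0]],
    [[-0.156, 0.215, 0], [0, 0, 0]],
    [[-0.142, 0.261, 0], [0, 0, 0]],
    [[-0.116, 0.303, 0], [0, 0, 0]],
    [[-0.081, 0.337, 0], [0, 0, 0]],
    [[-0.038, 0.36, 0], [0, 0, 0]]
  ]
}}

```text
time: 28.15
tool_pos: [0.515, 0.1167, 0.107]
tcp_rot: [-1.138, 1.324, -1.323]
wrist_force: [-3.8, -3.9, 11.0]
width: 0.292
```

{"name": "play_rows", "arguments": {
  "motion": [
    [[0.048, 0.011, 0], [0, 0, 0]],
    [[0.097, 0.01, 0], [0, 0, 0]],
    [[0.143, -0.004, 0], [0, 0, 0]],
    [[0.185, -0.029, 0], [0, 0, 0]],
    [[0.219, -0.065, 0], [0, 0, 0]]
  ]
}}

```text
time: 28.78
tool_pos: [0.6041, 0.093, 0.1073]
tcp_rot: [-1.132, 1.326, -1.321]
wrist_force: [-1.4, 4.4, 7.0]
width: 0.292
```

Run:
```python
from h import *
np.set_printoptions(precision=4,suppress=True)
s=bot.read_state();R=Rn.from_rotvec(s['tcp_rot']).as_matrix(); v=s['tool_pos'][:2]-[.5427,.0477];print(s['tool_pos'],np.hypot(*v),np.degrees(np.arctan2(v[1],v[0])),s['time'],R[:,1],s['width'],s['wrist_force'])
p,d=cams.read_camera("side"); cv2.imwrite("pics/s15.png",cv2.resize(p[80:280,170:410,::-1],None,fx=2.5,fy=2.5,interpolation=cv2.INTER_CUBIC))
p,d=cams.read_camera("top"); cv2.imwrite("pics/t15.png",cv2.resize(p[130:250,110:290,::-1],None,fx=4,fy=4,interpolation=cv2.INTER_CUBIC))
```

```text
[0.6041 0.093  0.1073] 0.07627651258248756 36.43698038339251 28.775 [-0.0022  0.0018 -1.    ] 0.29229006214575504 [-1.4397  4.3615  6.9825]
```

View pics/s15.png

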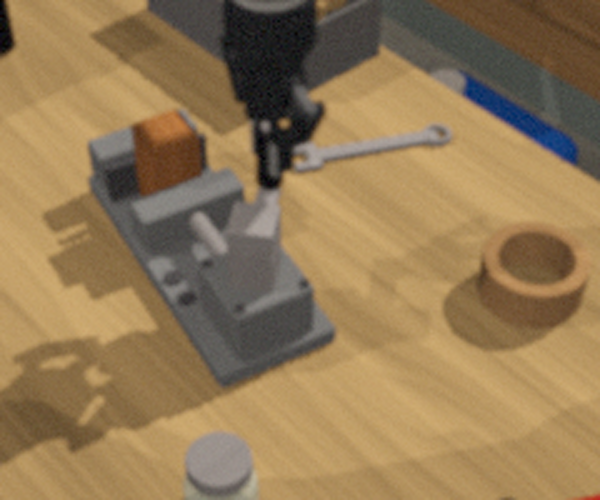

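View pics/t15.png

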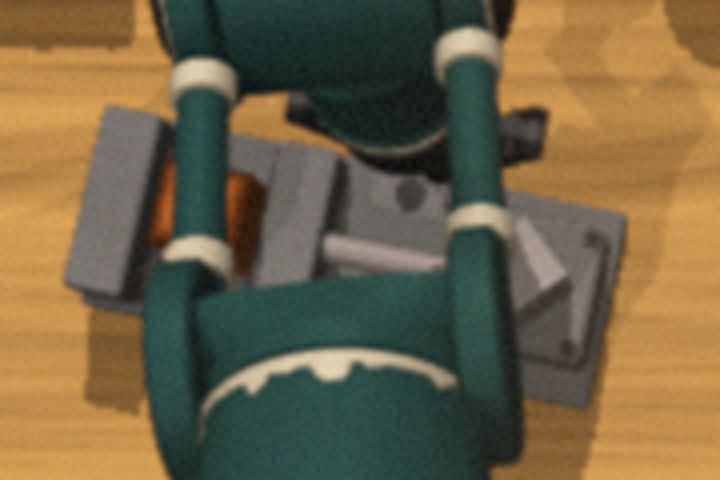

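{"name": "play_rows", "arguments": {
  "motion": [
    [[0.023, -0.043, 0], [0, 0, 0]],
    [[0.035, -0.09, 0], [0, 0, 0]],
    [[0.033, -0.139, 0], [0, 0, 0]],
    [[0.033, -0.139, 0], [0, 0, 0]]
  ]
}}

```text
time: 29.38
tool_pos: [0.6184, 0.0345, 0.1075]
tcp_rot: [-1.131, 1.323, -1.326]
wrist_force: [5.0, -2.0, 6.7]
width: 0.292
```

Run:
```python
from h import *
np.set_printoptions(precision=4,suppress=True)
s=bot.read_state();v=s['tool_pos'][:2]-[.5427,.0477];print(s['tool_pos'],np.hypot(*v),np.degrees(np.arctan2(v[1],v[0])),s['time'],s['width'],s['wrist_force'])
```

```text
[0.6184 0.0345 0.1075] 0.07683356774718784 -9.871332010757795 29.375 0.2916001133867426 [ 4.9542 -1.9644  6.6626]
```

Run:
```python
import numpy as np
a0=np.radians(-9); r=.075/.4
for t in (10,20,25,30,35,40,45,50,60): 
    a=a0-np.radians(t); print(t,round(r*(np.cos(a)-np.cos(a0)),3),round(r*(np.sin(a)-np.sin(a0)),3))
```

```text
10 -0.008 -0.032
20 -0.021 -0.062
25 -0.03 -0.076
30 -0.039 -0.089
35 -0.05 -0.101
40 -0.062 -0.112
45 -0.075 -0.122
50 -0.089 -0.131
60 -0.118 -0.146
```

{"name": "play_rows", "arguments": {
  "motion": [
    [[-0.008, -0.032, 0], [0, 0, 0]],
    [[-0.021, -0.062, 0], [0, 0, 0]],
    [[-0.021, -0.062, 0], [0, 0, 0]]
  ]
}}

```text
time: 29.75
tool_pos: [0.6097, 0.01, 0.1075]
tcp_rot: [-1.131, 1.323, -1.325]
wrist_force: [3.6, -2.0, 6.2]
width: 0.291
```

{"name": "play_rows", "arguments": {
  "motion": [
    [[-0.009, -0.014, 0], [0, 0, 0]],
    [[-0.018, -0.027, 0], [0, 0, 0]],
    [[-0.018, -0.027, 0], [0, 0, 0]]
  ]
}}

```text
time: 30.12
tool_pos: [0.6027, -0.0002, 0.1075]
tcp_rot: [-1.131, 1.322, -1.325]
wrist_force: [3.2, -0.9, 5.8]
width: 0.294
```

{"name": "play_rows", "arguments": {
  "motion": [
    [[-0.011, -0.012, 0], [0, 0, 0]],
    [[-0.023, -0.023, 0], [0, 0, 0]],
    [[-0.023, -0.023, 0], [0, 0, 0]]
  ]
}}

```text
time: 30.5
tool_pos: [0.5936, -0.0097, 0.1075]
tcp_rot: [-1.131, 1.322, -1.325]
wrist_force: [3.9, -2.5, 6.6]
width: 0.293
```

Run:
```python
from h import *
np.set_printoptions(precision=4,suppress=True)
s=bot.read_state();v=s['tool_pos'][:2]-[.5427,.0477];print(s['tool_pos'],np.hypot(*v),np.degrees(np.arctan2(v[1],v[0])),s['time'],s['width'],s['wrist_force'],s['torque'])
p,d=cams.read_camera("side"); cv2.imwrite("pics/s16.png",cv2.resize(p[80:280,170:410,::-1],None,fx=2.5,fy=2.5,interpolation=cv2.INTER_CUBIC))
p,d=cams.read_camera("wrist"); cv2.imwrite("pics/w16.png",p[:,:,::-1]); X=cloud("wrist",d,T("wrist",s))
m=(np.hypot(X[...,0]-.5427,X[...,1]-.0477)<.028)&(X[...,2]>.138)&(X[...,2]<.155); P=X[m]; print(len(P))
a=np.radians(-12); ex=np.array([np.cos(a),np.sin(a)]); ey=np.array([-ex[1],ex[0]])
D=X[...,:2]-np.array([.5425,.0477]);V=D@ey;U=D@ex;Z=X[...,2]
for lo,hi in((.057,.07),(.10,.125)):
    m=(Z>lo)&(Z<hi)&(abs(U)<.06)&(V>.06)&(V<.28); print(lo,*zip((np.arange(.06,.28,.005)*1000).round(),np.histogram(V[m],bins=np.arange(.06,.281,.005))[0]))
```

```text
[ 0.5936 -0.0097  0.1075] 0.07666059407523224 -48.43863503453899 30.5 0.2928899826580223 [ 3.8717 -2.5371  6.5905] [-0.1846 -0.5344  0.0295]
130
0.057 (np.float64(60.0), np.int64(0)) (np.float64(65.0), np.int64(0)) (np.float64(70.0), np.int64(0)) (np.float64(75.0), np.int64(0)) (np.float64(80.0), np.int64(0)) (np.float64(85.0), np.int64(0)) (np.float64(90.0), np.int64(0)) (np.float64(95.0), np.int64(0)) (np.float64(100.0), np.int64(0)) (np.float64(105.0), np.int64(0)) (np.float64(110.0), np.int64(0)) (np.float64(115.0), np.int64(0)) (np.float64(120.0), np.int64(27)) (np.float64(125.0), np.int64(1329)) (np.float64(130.0), np.int64(699)) (np.float64(135.0), np.int64(690)) (np.float64(140.0), np.int64(700)) (np.float64(145.0), np.int64(717)) (np.float64(150.0), np.int64(692)) (np.float64(155.0), np.int64(567)) (np.float64(160.0), np.int64(514)) (np.float64(165.0), np.int64(42)) (np.float64(170.0), np.int64(39)) (np.float64(175.0), np.int64(39)) (np.float64(180.0), np.int64(24)) (np.float64(185.0), np.int64(8)) (np.float64(190.0), np.int64(0)) (np.float64(195.0), np.int64(0)) (np.float64
[... 1264 characters left out ...]
t64(0)) (np.float64(175.0), np.int64(0)) (np.float64(180.0), np.int64(0)) (np.float64(185.0), np.int64(0)) (np.float64(190.0), np.int64(0)) (np.float64(195.0), np.int64(0)) (np.float64(200.0), np.int64(0)) (np.float64(205.0), np.int64(0)) (np.float64(210.0), np.int64(0)) (np.float64(215.0), np.int64(0)) (np.float64(220.0), np.int64(0)) (np.float64(225.0), np.int64(0)) (np.float64(230.0), np.int64(0)) (np.float64(235.0), np.int64(0)) (np.float64(240.0), np.int64(0)) (np.float64(245.0), np.int64(0)) (np.float64(250.0), np.int64(0)) (np.float64(255.0), np.int64(0)) (np.float64(260.0), np.int64(0)) (np.float64(265.0), np.int64(0)) (np.float64(270.0), np.int64(0)) (np.float64(275.0), np.int64(0))
```

View pics/s16.png

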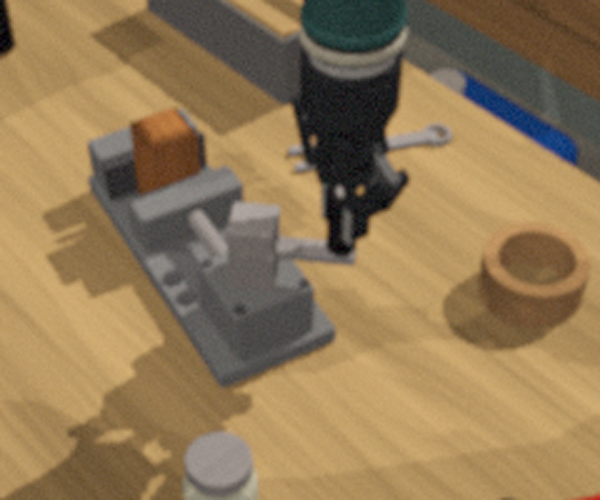

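View pics/w16.png

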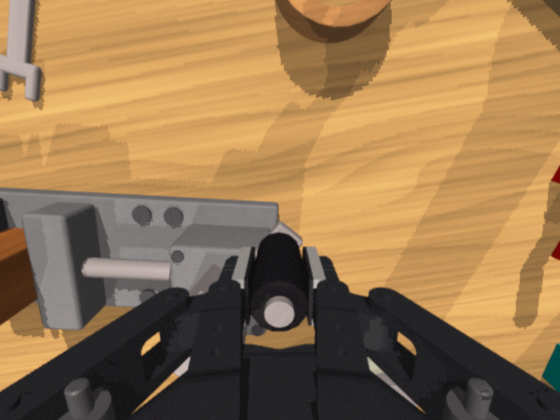

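{"name": "play_rows", "arguments": {
  "motion": [
    [[-0.013, -0.01, 0], [0, 0, 0]],
    [[-0.027, -0.019, 0], [0, 0, 0]],
    [[-0.027, -0.019, 0], [0, 0, 0]]
  ]
}}

```text
time: 30.98
tool_pos: [0.5827, -0.0175, 0.1076]
tcp_rot: [-1.131, 1.321, -1.326]
wrist_force: [2.4, -2.9, 5.9]
width: 0.293
```

```bash
cat > st.py <<'E'
from h import *
np.set_printoptions(precision=4,suppress=True)
s=bot.read_state();v=s['tool_pos'][:2]-[.5427,.0477];a=np.arctan2(v[1],v[0]);t=np.array([np.sin(a),-np.cos(a)])
print(s['tool_pos'],np.hypot(*v),np.degrees(a),s['time'],s['width'],s['wrist_force'],'tang',s['wrist_force'][:2]@t,'rad',s['wrist_force'][:2]@v/np.hypot(*v))
E
python3 st.py
python3 - <<'E'
import numpy as np
a0=np.radians(-59); r=.075/.4
for t in (5,10,15,20,25,30,35,40,45,50,60): 
    a=a0-np.radians(t); print(t,round(r*(np.cos(a)-np.cos(a0)),3),round(r*(np.sin(a)-np.sin(a0)),3))
E
```

```text
[ 0.5827 -0.0175  0.1076] 0.07647251538103374 -58.42567498257098 30.975 0.2929361834498954 [ 2.4436 -2.898   5.8637] tang -0.5644595307538385 rad 3.748516643526011
5 -0.014 -0.008
10 -0.029 -0.014
15 -0.045 -0.02
20 -0.061 -0.023
25 -0.077 -0.026
30 -0.093 -0.027
35 -0.11 -0.026
40 -0.126 -0.024
45 -0.142 -0.021
50 -0.158 -0.017
60 -0.187 -0.003
```

{"name": "play_rows", "arguments": {
  "motion": [
    [[-0.014, -0.008, 0], [0, 0, 0]],
    [[-0.029, -0.014, 0], [0, 0, 0]],
    [[-0.029, -0.014, 0], [0, 0, 0]]
  ]
}}

```text
time: 31.35
tool_pos: [0.571, -0.0231, 0.1076]
tcp_rot: [-1.132, 1.322, -1.326]
wrist_force: [2.6, -2.9, 6.6]
width: 0.293
```

```bash
python3 st.py
```

```text
[ 0.571  -0.0231  0.1076] 0.07628845595607453 -68.22077859753196 31.35 0.2929647530697375 [ 2.6384 -2.9353  6.649 ] tang -1.3609620383953032 rad 3.704662056916163
```

Next 15° more (t=15→25).

{"name": "play_rows", "arguments": {
  "motion": [
    [[-0.016, -0.006, 0], [0, 0, 0]],
    [[-0.032, -0.009, 0], [0, 0, 0]],
    [[-0.032, -0.009, 0], [0, 0, 0]]
  ]
}}

```text
time: 31.72
tool_pos: [0.5581, -0.0268, 0.1076]
tcp_rot: [-1.132, 1.321, -1.326]
wrist_force: [1.3, -2.7, 6.9]
width: 0.295
```

```bash
python3 st.py
```

```text
[ 0.5581 -0.0268  0.1076] 0.07607710393908877 -78.35807560369066 31.725 0.2951929232946075 [ 1.3165 -2.7253  6.9443] tang -0.7394612621379194 rad 2.9349333416988816
```

{"name": "play_rows", "arguments": {
  "motion": [
    [[-0.016, -0.003, 0], [0, 0, 0]],
    [[-0.032, -0.004, 0], [0, 0, 0]],
    [[-0.032, -0.004, 0], [0, 0, 0]]
  ]
}}

```text
time: 32.1
tool_pos: [0.5451, -0.0281, 0.1075]
tcp_rot: [-1.132, 1.322, -1.325]
wrist_force: [2.0, -2.8, 6.6]
width: 0.298
```

```bash
python3 st.py
```

```text
[ 0.5451 -0.0281  0.1075] 0.0758827073729183 -88.162597817487 32.1 0.2979698647463025 [ 1.9846 -2.8338  6.635 ] tang -1.8927446521194926 rad 2.896020172841741
```

{"name": "play_rows", "arguments": {
  "motion": [
    [[-0.016, 0.001, 0], [0, 0, 0]],
    [[-0.033, 0.003, 0], [0, 0, 0]],
    [[-0.033, 0.003, 0], [0, 0, 0]]
  ]
}}

```text
time: 32.48
tool_pos: [0.5318, -0.0271, 0.1075]
tcp_rot: [-1.133, 1.322, -1.325]
wrist_force: [0.6, -2.7, 8.2]
width: 0.292
```

```bash
python3 st.py;  python3 - <<'E'
from h import *
p,d=cams.read_camera("side"); X=cloud("side",d); np.savez("pics/s17.npz",p=p,d=d); cv2.imwrite("pics/s17.png",cv2.resize(p[80:280,170:410,::-1],None,fx=2.5,fy=2.5,interpolation=cv2.INTER_CUBIC))
z0=np.load("pics/side0.npz"); X0=cloud("side",z0['d'])
a=np.radians(-12); ex=np.array([np.cos(a),np.sin(a)]); ey=np.array([-ex[1],ex[0]])
for n,Y in (("start",X0),("now",X)):
    D=Y[...,:2]-np.array([.5395,.0465]);V=D@ey;U=D@ex;Z=Y[...,2]
    m=(Z>.060)&(Z<.068)&(abs(U)<.05)&(V>.08)&(V<.28); print(n,*zip((np.arange(.08,.28,.004)*1000).round().astype(int).tolist(),np.histogram(V[m],bins=np.arange(.08,.281,.004))[0].tolist()))
E
```

```text
[ 0.5318 -0.0271  0.1075] 0.07560142162341177 -98.30035142941819 32.475 0.29172508175470424 [ 0.6057 -2.6762  8.1764] tang -0.9856892046761806 rad 2.5607161827909724
start (80, 0) (84, 0) (88, 0) (92, 1) (96, 46) (100, 66) (104, 54) (108, 52) (112, 35) (116, 50) (120, 48) (124, 43) (128, 42) (132, 11) (136, 2) (140, 0) (144, 0) (148, 0) (152, 0) (156, 0) (160, 0) (164, 0) (168, 0) (172, 0) (176, 0) (180, 0) (184, 0) (188, 0) (192, 0) (196, 0) (200, 0) (204, 1) (208, 35) (212, 53) (216, 24) (220, 3) (224, 4) (228, 42) (232, 55) (236, 44) (240, 33) (244, 39) (248, 42) (252, 35) (256, 48) (260, 21) (264, 7) (268, 0) (272, 0) (276, 0)
now (80, 0) (84, 0) (88, 0) (92, 0) (96, 0) (100, 0) (104, 0) (108, 0) (112, 0) (116, 0) (120, 0) (124, 8) (128, 66) (132, 55) (136, 44) (140, 58) (144, 35) (148, 53) (152, 35) (156, 46) (160, 28) (164, 45) (168, 5) (172, 0) (176, 2) (180, 2) (184, 0) (188, 2) (192, 1) (196, 1) (200, 1) (204, 3) (208, 0) (212, 12) (216, 20) (220, 4) (224, 3) (228, 14) (232, 20) (236, 17) (240, 11) (244, 17) (248, 15) (252, 20) (256, 15) (260, 11) (264, 2) (268, 0) (272, 0) (276, 0)
```

View pics/s17.png

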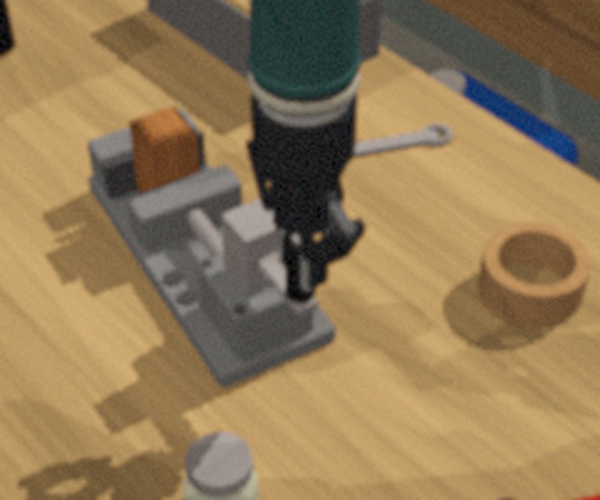

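{"name": "play_rows", "arguments": {
  "motion": [
    [[-0.016, 0.003, 0], [0, 0, 0]],
    [[-0.032, 0.007, 0], [0, 0, 0]],
    [[-0.047, 0.013, 0], [0, 0, 0]],
    [[-0.061, 0.021, 0], [0, 0, 0]],
    [[-0.061, 0.021, 0], [0, 0, 0]]
  ]
}}

```text
time: 33.15
tool_pos: [0.5073, -0.0186, 0.1074]
tcp_rot: [-1.133, 1.322, -1.325]
wrist_force: [1.3, -2.6, 8.6]
width: 0.295
```

```bash
python3 st.py;  python3 - <<'E'
import numpy as np
a0=np.radians(-119); r=.075/.4
for t in (5,10,15,20,25,30,35,40,45,50,60): 
    a=a0-np.radians(t); print(t,round(r*(np.cos(a)-np.cos(a0)),3),round(r*(np.sin(a)-np.sin(a0)),3))
E
```

```text
[ 0.5073 -0.0186  0.1074] 0.07511033091193028 -118.09394601863043 33.15 0.2951278877894799 [ 1.3089 -2.6235  8.5861] tang -2.390162577328134 rad 1.6980316790504812
5 -0.014 0.009
10 -0.027 0.018
15 -0.039 0.029
20 -0.051 0.041
25 -0.061 0.054
30 -0.07 0.067
35 -0.078 0.082
40 -0.084 0.097
45 -0.089 0.112
50 -0.093 0.128
60 -0.097 0.161
```

{"name": "play_rows", "arguments": {
  "motion": [
    [[-0.014, 0.009, 0], [0, 0, 0]],
    [[-0.014, 0.009, 0], [0, 0, 0]]
  ]
}}

```text
time: 33.4
tool_pos: [0.5017, -0.0151, 0.1074]
tcp_rot: [-1.133, 1.322, -1.325]
wrist_force: [1.3, -3.0, 8.4]
width: 0.294
```

```bash
python3 st.py
```

```text
[ 0.5017 -0.0151  0.1074] 0.07495110329108387 -123.14291710243046 33.4 0.29371667543905566 [ 1.3294 -3.0333  8.3966] tang -2.7715053581282327 rad 1.8130166761564148
```

{"name": "play_rows", "arguments": {
  "motion": [
    [[-0.013, 0.009, 0], [0, 0, 0]],
    [[-0.013, 0.009, 0], [0, 0, 0]]
  ]
}}

```text
time: 33.65
tool_pos: [0.4967, -0.0113, 0.1074]
tcp_rot: [-1.133, 1.322, -1.325]
wrist_force: [0.8, -2.6, 8.3]
width: 0.29
```

```bash
python3 st.py
```

```text
[ 0.4967 -0.0113  0.1074] 0.07486346865432597 -127.951373351119 33.65 0.2897599971719111 [ 0.7995 -2.6465  8.3473] tang -2.258006788445187 rad 1.5951157377797545
```

Relative to t=10: t=15 (-.012,.011), t=20 (-.024,.023).

{"name": "play_rows", "arguments": {
  "motion": [
    [[-0.012, 0.011, 0], [0, 0, 0]],
    [[-0.024, 0.023, 0], [0, 0, 0]],
    [[-0.024, 0.023, 0], [0, 0, 0]]
  ]
}}

```text
time: 34.02
tool_pos: [0.4878, -0.0028, 0.1075]
tcp_rot: [-1.133, 1.32, -1.326]
wrist_force: [2.5, -4.5, 6.2]
width: 0.291
```

```bash
python3 st.py
```

```text
[ 0.4878 -0.0028  0.1075] 0.07460369145091572 -137.43496866130215 34.025 0.29075825413468687 [ 2.4506 -4.5177  6.1664] tang -4.985029783946476 rad 1.2510094918751375
```

{"name": "play_rows", "arguments": {
  "motion": [
    [[-0.01, 0.013, 0], [0, 0, 0]],
    [[-0.01, 0.013, 0], [0, 0, 0]]
  ]
}}

```text
time: 34.28
tool_pos: [0.4857, -0.0001, 0.1079]
tcp_rot: [-1.133, 1.313, -1.331]
wrist_force: [7.3, -12.5, 3.3]
width: 0.294
```

```bash
python3 st.py
```

```text
[ 0.4857 -0.0001  0.1079] 0.07436870300150371 -140.03456823499707 34.275 0.2944737616760155 [  7.263  -12.4924   3.2784] tang -14.239758051745925 rad 2.457623021591498
```

{"name": "play_rows", "arguments": {
  "motion": [
    [[-0.006, 0.008, 0], [0, 0, 0]],
    [[-0.006, 0.008, 0], [0, 0, 0]]
  ]
}}

```text
time: 34.52
tool_pos: [0.4846, 0.0015, 0.1081]
tcp_rot: [-1.134, 1.31, -1.334]
wrist_force: [11.0, -17.8, 1.0]
width: 0.292
```

```bash
python3 st.py
```

```text
[0.4846 0.0015 0.1081] 0.07427266561715162 -141.5077811849997 34.525 0.2923630491269134 [ 10.9729 -17.845    1.0129] tang -20.79679939425208 rad 2.518429789203782
```

{"name": "play_rows", "arguments": {
  "motion": [
    [[0.012, -0.016, 0], [0, 0, 0]],
    [[0.012, -0.016, 0], [0, 0, 0]]
  ]
}}

```text
time: 34.78
tool_pos: [0.4862, -0.0012, 0.1074]
tcp_rot: [-1.132, 1.321, -1.326]
wrist_force: [3.0, -5.3, 7.6]
width: 0.292
```

{"name": "play_rows", "arguments": {
  "motion": [
    [[0, 0, 0], [0, 0, 0]],
    [[0, 0, 0], [0, 0, 0]],
    [[0, 0, 0], [0, 0, 0]],
    [[0, 0, 0.03], [0, 0, 0]],
    [[0, 0, 0.08], [0, 0, 0]],
    [[0, 0, 0.16], [0, 0, 0]],
    [[0, 0, 0.25], [0, 0, 0]],
    [[0, 0, 0.25], [0, 0, 0]]
  ],
  "gripper": 0.4
}}

```text
time: 35.78
tool_pos: [0.4888, 0.0005, 0.2114]
tcp_rot: [-1.125, 1.318, -1.327]
wrist_force: [0.6, -1.1, 0.2]
width: 0.599
```

```bash
python3 st.py
python3 - <<'E'
from h import *
np.set_printoptions(precision=4,suppress=True)
s=bot.read_state()
p,d=cams.read_camera("wrist"); cv2.imwrite("pics/w20.png",p[:,:,::-1]); X=cloud("wrist",d,T("wrist",s))
m=(np.hypot(X[...,0]-.5427,X[...,1]-.0477)<.034)&(X[...,2]>.138)&(X[...,2]<.155); P=X[m]
if len(P)>9: print(len(P),cv2.minAreaRect(P[:,:2].astype(np.float32)*1000),np.median(P[:,2]))
m=(np.hypot(X[...,0]-.485,X[...,1]-.001)<.03)&(X[...,2]>.17)&(X[...,2]<.2); P=X[m]
if len(P)>9: print(len(P),cv2.minAreaRect(P[:,:2].astype(np.float32)*1000),np.median(P[:,2]))
p,d=cams.read_camera("side"); X=cloud("side",d); cv2.imwrite("pics/s20.png",cv2.resize(p[80:280,170:410,::-1],None,fx=2.5,fy=2.5,interpolation=cv2.INTER_CUBIC))
E
```

```text
[0.4888 0.0005 0.2114] 0.07160591410464044 -138.7683450137158 35.775 0.5990442634444353 [ 0.6068 -1.0634  0.2279] tang -1.1996901396317385 rad 0.24453110464006297
2322 ((542.4051513671875, 46.996826171875), (40.04698181152344, 40.448001861572266), 43.50962448120117) 0.1460134716856634
921 ((488.4456787109375, -4.854040145874023), (24.876728057861328, 25.142751693725586), 82.25749969482422) 0.18192992238415537
```

View pics/s20.png

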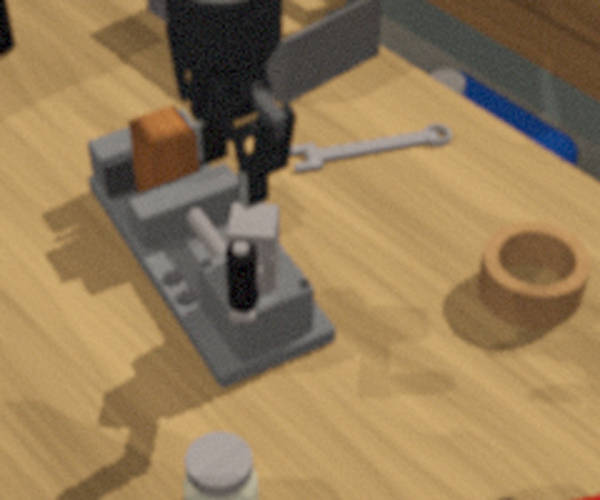

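View pics/w20.png

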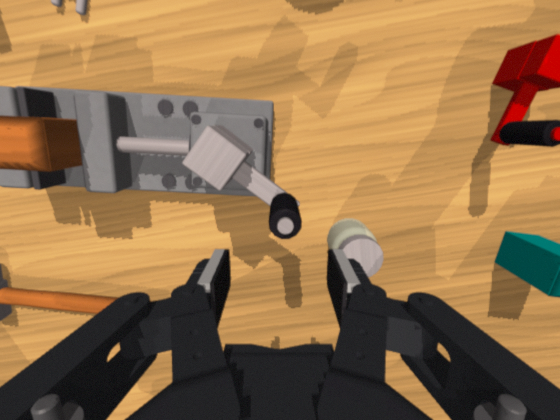

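{"name": "play_rows", "arguments": {
  "motion": [
    [[0, -0.1, 0.05], [0, 0, 0]],
    [[0, -0.2, 0.05], [0, 0, 0]],
    [[0, -0.35, 0.05], [0, 0, 0]],
    [[0, -0.5, 0.05], [0, 0, 0]],
    [[0, -0.65, 0.05], [0, 0, 0]],
    [[0, -0.75, 0.05], [0, 0, 0]],
    [[0, -0.75, 0.05], [0, 0, 0]]
  ]
}}

```text
time: 36.75
tool_pos: [0.4846, -0.3015, 0.2246]
tcp_rot: [-1.13, 1.33, -1.324]
wrist_force: [0.1, 0.9, 0.5]
width: 0.607
```

Run:
```python
from h import *
np.set_printoptions(precision=4,suppress=True)
p,d=cams.read_camera("top"); X=cloud("top",d); cv2.imwrite("pics/t21.png",cv2.resize(p[130:250,110:290,::-1],None,fx=4,fy=4,interpolation=cv2.INTER_CUBIC))
X0=cloud("top",np.load("pics/top0.npz")['d'])
a=np.radians(-12); ex=np.array([np.cos(a),np.sin(a)]); ey=np.array([-ex[1],ex[0]])
for n,Y in (("start",X0),("now",X)):
    D=Y[...,:2]-np.array([.542,.0468]);V=D@ey;U=D@ex;Z=Y[...,2]
    m=(Z>.059)&(Z<.071)&(abs(U)>.03)&(abs(U)<.054)&(V>.08)&(V<.28)
    print(n,*[f"{e}:{c}" for e,c in zip((np.arange(.08,.28,.002)*1000).round().astype(int).tolist(),np.histogram(V[m],bins=np.arange(.08,.281,.002))[0].tolist()) if c])
D=X[...,:2]-np.array([.542,.0468]);V=D@ey;U=D@ex;Z=X[...,2]
m=(Z>.09)&(Z<.13)&(abs(U)<.06)&(V>.12)&(V<.28);P=X[m];print("post",cv2.minAreaRect(P[:,:2].astype(np.float32)*1000),P[:,2].max(),V[m].min(),V[m].max())
m=(np.hypot(X[...,0]-.542,X[...,1]-.0468)<.034)&(Z>.138)&(Z<.155);P=X[m];print("hub",cv2.minAreaRect(P[:,:2].astype(np.float32)*1000),np.median(P[:,2]))
```

```text
start 96:8 98:20 100:19 102:19 104:18 106:16 108:19 110:17 112:17 114:18 116:16 118:21 120:15 122:17 124:18 126:14 128:20 130:16 132:13 134:1 208:8 210:18 212:17 214:20 216:13 228:14 230:16 232:26 234:15 236:17 238:15 240:18 242:17 244:17 246:16 248:18 250:16 252:20 254:15 256:18 258:16 260:17 262:14 264:2
now 128:6 130:16 132:18 134:17 136:19 138:19 140:19 142:16 144:17 146:18 148:18 150:18 152:17 154:19 156:17 158:18 160:18 162:11 164:15 166:2 214:12 216:13 218:21 220:14 222:12 224:1 226:1 228:16 230:17 232:24 234:14 236:17 238:16 240:22 242:15 244:18 246:16 248:17 250:13 252:19 254:18 256:16 258:23 260:11 262:14 264:1
post ((582.52978515625, 233.0243377685547), (51.60211181640625, 50.30396270751953), 78.15083312988281) 0.1274810194457494 0.16480673977976784 0.21641311961029397
hub ((541.9187622070312, 46.5115852355957), (40.2750244140625, 39.51148986816406), 43.45911407470703) 0.14538876426722203
```

View pics/t21.png

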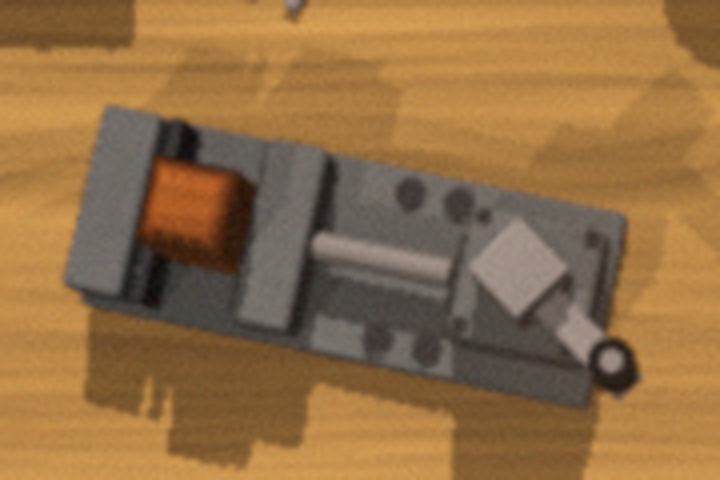

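Run:
```python
from h import *
np.set_printoptions(precision=4,suppress=True)
a=np.radians(-12); ex=np.array([np.cos(a),np.sin(a)]); ey=np.array([-ex[1],ex[0]])
for c,o in(("top",(.542,.0468)),("side",(.5395,.0465))):
    p,d=cams.read_camera(c); X=cloud(c,d)
    D=X[...,:2]-np.array(o);V=D@ey;U=D@ex;Z=X[...,2]
    m=(abs(U)<.012)&(abs(V-.191)<.012)
    print(c,np.percentile(Z[m],[5,50,95]))
    for dd in(-.01,0,.01): print(np.median(Z[(abs(U)<.012)&(abs(V-.191-dd)<.003)]),np.median(Z[(abs(V-.191)<.012)&(abs(U-dd)<.003)]))
```

```text
top [0.1166 0.1197 0.1234]
0.12003077215816205 0.11968206977731555
0.11953934316889336 0.1191872117097944
0.11897785272215833 0.11873314010602354
side [0.1174 0.1192 0.121 ]
0.11898076497128157 0.1185988189893159
0.11940856764526153 0.11919947075790038
0.1196046753598059 0.11956713852699058
```

```bash
python3 -c "
from workcell import bot
print(bot.finish_job())"
```

```text
the job is handed in; nothing more can be done
None
```

I stood the brown post stub upright on the vise bed and fitted the grey crank fully home. I wound it clockwise about 850° (handle angle) to the stop, let go with the crank left on the shaft, and handed in. I did not touch the turquoise or red look-alikes. The job was handed in at about 37 s of the 72 s.

**Last checks:**
- **Post:** its top is level at 0.119–0.120 m, so it is upright on the bed. It is square to the jaws and held between them.
- **Pad and jaw:** the pad is pushed in by about 6 mm, and the jaw has moved about 32–33 mm.
- **Crank:** the hub top is at 0.146 m, which is fully home.
- **Stop:** the sideways force on the handle rose to 21 N with almost no further turning. After release the crank sat about 3–5° back from where I pushed it. That should be socket play rather than the screw turning back, but I could not check it.

**What went wrong or disagreed:**
- **First crank grasp:** it failed because the fingertips really sit about 40 mm short of the stated TCP. They closed on top of the hub and tilted the crank for a moment, with about 25 N at the wrist. The crank settled back upright, and the second, lower grasp held.
- **Post grip:** for the same reason I had held the post near its bevel, but it stayed secure.
- **Starting screw angle:** I first guessed about 3 rad from the jaw gap. The turn count at the stop points to about 1.5 rad.

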